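# Make up the next steriliser load on the tray, leaving what is already done

### The job

Make up the next steriliser load on the dark ribbed tray. Gather the three small cases whose tape is still yellow: lay the two steel-lidded ones flat on the tray floor end to end in one straight row with their short ends nearly touching, and lay the blue-lidded one, which is wanted first, on top of both, in line with them and centred over their joint as in a brick wall; stand the blue block of rotary bits upright on the tray floor beside them. Leave the two cases with dark brown tape, which have been sterilised already, and the white nail brush where they are.

Things in the scene. Friction and masses are not known exactly. Their poses are not given: they have to be found in the camera images.
- tray: shallow dark grey-brown ribbed drip tray that does not move, 256 mm (its x axis) x 178 mm (y); flat floor 236 x 158 mm whose upper face is 6 mm above the worktop, surrounded by a thin rim 16 mm high; between the rims 242 x 164 mm. Origin at its centre, on the worktop
- steel_case_1: small instrument case with a bare steel lid and a yellow tape band across the middle of the lid; to be gathered. 72 mm long (its x axis) x 38 mm wide (y) x 28 mm high, 0.11 kg, closed, rigid, flat on top and bottom so that cases can be stacked; origin at the centre of its underside, z up; lies flat on the worktop at the start. Both ends look the same. Grip it across the 38 mm width, from above.
- steel_case_2: the second small instrument case with a bare steel lid and a yellow tape band; same as steel_case_1 and interchangeable with it. 72 mm long (its x axis) x 38 mm wide (y) x 28 mm high, 0.11 kg, closed, rigid, flat on top and bottom so that cases can be stacked; origin at the centre of its underside, z up; lies flat on the worktop at the start. Both ends look the same. Grip it across the 38 mm width, from above.
- blue_case: small instrument case with a blue lid and a yellow tape band across the middle of the lid; to be gathered, on top. 72 mm long (its x axis) x 38 mm wide (y) x 28 mm high, 0.11 kg, closed, rigid, flat on top and bottom so that cases can be stacked; origin at the centre of its underside, z up; lies flat on the worktop at the start. Both ends look the same. Grip it across the 38 mm width, from above.
- done_steel_case: small instrument case with a bare steel lid and a DARK BROWN tape band: already sterilised, to be left where it is. 72 mm long (its x axis) x 38 mm wide (y) x 28 mm high, 0.11 kg, closed, rigid, flat on top and bottom so that cases can be stacked; origin at the centre of its underside, z up; lies flat on the worktop at the start. Both ends look the same. Grip it across the 38 mm width, from above.
- done_blue_case: small instrument case with a blue lid and a DARK BROWN tape band: already sterilised, to be left where it is. 72 mm long (its x axis) x 38 mm wide (y) x 28 mm high, 0.11 kg, closed, rigid, flat on top and bottom so that cases can be stacked; origin at the centre of its underside, z up; lies flat on the worktop at the start. Both ends look the same. Grip it across the 38 mm width, from above.
- bur_block: blue block with a row of coloured rotary bits standing in it, 36 mm wide (its x axis) x 92 mm long (y), about 0.11 kg; the block itself is 20 mm high, the bits reach 51 mm and stand within 13 mm of the middle plane; origin at the centre of its underside, z up. Grip the block across its 36 mm width, low down
- nail_brush: white nail brush lying bristles down, 36 mm (x) x 98 mm (y) x 32 mm high, origin at the centre of its underside; a loose bystander, to be left where it is, just in front of the steriliser. (The steriliser is a fixed upright cabinet 0.46 m high behind the row of cases; its front face is the plane x = 0.59 m from y = -0.08 to 0.42 m, so turn past it with the arm drawn in)

How it is judged:
By the outcome, as a careful person would: the job done as asked, in the order asked, and still so for the second after the job is handed in, with the robot touching nothing.
It also fails if it takes over 134 s, if anything falls off the work surface, if the arm or the gripper's body presses on something with over 40 N, if the wrist force passes 120 N, or if a joint passes its speed limit or range.

### The arm

A 6-joint arm with a two-finger parallel gripper is mounted at the origin on a cart in front of the work surface, level with it; the furniture and walls round the work are solid. World frame = base frame: x ahead of the robot, y to its left, z up, the work surface at z = 0. Lengths are in m, angles in degrees, forces in N, time in s.
With the tool pointing down it reaches from about 0.25 to 0.725 m from the base axis. Payload 9.7 kg.
Tool frame: the origin (TCP) lies at the very end of the fingers, on their centre line; the grasp point (between the pads) lies 19 mm behind it (bot.pinch_z is the distance from the TCP to the grasp point, in m); x points along the fingers, z is the direction in which the jaws open and shut, and the axes are right-handed (so a half turn about x gives the same grasp; the last joint's range is limited). The gripper opens to 85 mm and grips with 20 to 120 N. Pads are 22 mm wide; open, the fingers measure 114 mm over their backs; the gripper's body (76 mm by 85 mm) begins 54 mm behind the grasp point. The pads swing forward as they close: fully open they stand 13 mm farther back than shut.
Start: joints at [76.031, 4.979, 10.078, 95.1, 0, 90], TCP at [0.133, 0.534, 0.231] pointing down, gripper open.
Joint ranges: [-179.16, 179.16], [-48.56, 103.87], [-65.8, 70.77], [-126.05, 130.52], [-82.76, 87.17], [-180, 180]. Speed limits (degrees/s): [127.2, 127.2, 147.25, 180, 180, 180].

### API

Orientations are given as [roll, pitch, yaw] about the fixed x, y, z axes, in that order (R = Rz(yaw) Ry(pitch) Rx(roll)).
In Python, from workcell import bot gives the robot as it stands.
- The arm moves only by the tool play_rows, never from a script. Its argument "rows" is a list of rows, each a list of 3 entries, a list of its own where there are three numbers: the shift along the tool's x, y, z in cm, then the turn about the tool's x in degrees, then the finger opening in cm, from 0 to 8.54. A call has 1 to 12 rows; each row is the pose to reach, as a shift and turn from the pose commanded when the call began, along the tool's axes at that moment; what a row does not reach only later rows make up. A row lasts 1/12 s, in which the tool goes at most 41.7 mm and 7.16 degrees, less where a joint would pass 70% of its speed; a pose out of reach is approached as far as the arm can. A call with a gripper value outside its range is refused whole. The fingers move at their own pace and stop on an object; "squeeze" is the grip in N (left out, the last holds). Time passes only in rows, so rows that repeat a pose let the fingers close. It gives the time, the measured TCP pose, the force and the opening at its end, in the units of the state.
- bot.get_obs(): the state, without advancing time (a new reading comes with each control period).
- bot.camera(name): name is "scene" or "top"; returns (picture, depth): 400x640x3 uint8, blue, green, red; 400x640 float32, m along the optical axis (not along the pixel's ray), 0 where there is no reading.
- bot.camera_model(name): a dict with "fx", "fy", "cx", "cy" (pixels), "origin" and "attitude" of the camera in the world. Camera axes: x right, y down, z forward; pixel columns grow to the right and rows downward; lengths in m; the calibration is good to about 2 mm. A picture is of the moment at which its call begins. camera_model takes no time and is no camera call.
- bot.job_done(): hands the job in, once; it reports no verdict.
The state is a dict: "time": time; "q": joint angles; "qd": joint speeds; "joint_efforts": joint torques, N m; "ee_pos": TCP position; "tcp_rot": TCP orientation; "wrist_force": force on the tool from outside, world axes, zero at the start; "torque": the same for the moment, N m; "opening": finger opening in m.
Only numpy, scipy, OpenCV 4.12 (cv2) and the standard library are available. Lean on these libraries where they do the work, as an engineer would, in place of code of your own. Each camera call takes 0.05 s, during which the arm holds its last target.

## Working session

There is one attempt and no reset: what is moved stays moved. The work goes in short steps, Python scripts to look and compute and a tool call to move; the robot and the scene stay as the last step left them, time stands still between calls to the robot, and variables do not carry over. Pictures are saved under pics/ and viewed, and the job is handed in when it is done.

Besides the shell and the picture viewer there is one more tool, called after "Emit:" as name(argument=value, ...), one argument or row to a line, values as JSON. play_rows: Moves the arm, as the interface text tells. Its arguments: {"type":"object","properties":{"rows":{"type":"array"},"squeeze":{"type":"number"}},"required":["rows"]}

```bash
mkdir -p pics; python3 - <<'E'
from workcell import bot
import cv2,numpy as np
print(bot.get_obs(), bot.pinch_z)
for n in("scene","top"):
    p,d=bot.camera(n); cv2.imwrite(f"pics/{n}0.png",p); np.save(f"pics/{n}0.npy",d); print(n,bot.camera_model(n))
E
```

```text
{'time': 0.0, 'q': array([ 7.60324610e+01,  5.00973904e+00,  1.00319337e+01,  9.51006820e+01,
       -7.06417314e-05,  8.99990933e+01]), 'qd': array([-0.02006484, -0.02062689,  0.11479916, -0.08677219,  0.08258551,
       -0.0869611 ]), 'joint_efforts': array([ 2.38587359e-03, -5.20382380e+01,  4.64809585e+01,  1.59718422e-02,
        1.47315877e-04, -1.05526178e-05]), 'ee_pos': array([0.13269351, 0.53349058, 0.23057357]), 'tcp_rot': array([-179.94933824,   89.92151269, -103.91597047]), 'wrist_force': array([-0.06007161,  0.55459396,  0.18764867]), 'torque': array([-0.03616212,  0.03651182,  0.01462664]), 'opening': 0.085480293415948} 0.0187
scene {'fx': 432.094877259481, 'fy': 432.094877259481, 'cx': 318.5753236820479, 'cy': 194.33200649889625, 'origin': array([ 0.02633593, -0.60078124,  0.84748806]), 'attitude': array([-136.28092042,   -1.13822123,  -31.85910353])}
top {'fx': 380.8640487713868, 'fy': 380.8640487713868, 'cx': 325.0595811964299, 'cy': 203.64812545171193, 'origin': array([0.3533619 , 0.02545101, 0.99992131]), 'attitude': array([-173.53382208,    1.12406893,  -90.67614478])}
```

View pics/scene0.png

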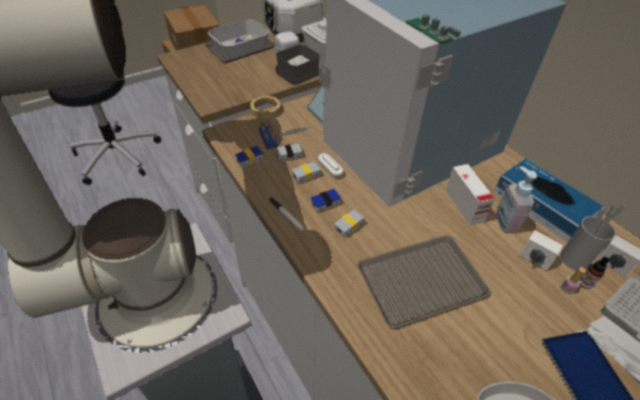

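View pics/top0.png

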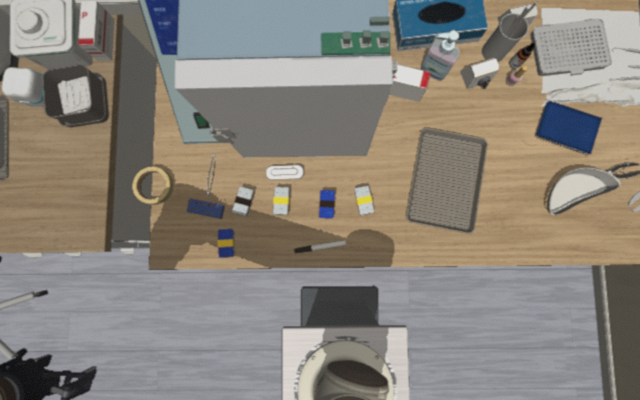

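The top view shows a row at about row 200: the brown-tape steel case at (243,200), yellow steel at (281,200), brown-tape blue at (327,203) and yellow steel at (364,200). The yellow-tape blue case is at (225,243) in shadow, the bur block at (205,208), the brush at (285,172) and the tray at (447,179). I'll zoom in and measure.

```bash
cat > h.py <<'E'
import numpy as np,cv2
from scipy.spatial.transform import Rotation as Ro
from workcell import bot
def ray(m,u,v):
    R=Ro.from_euler('xyz',m['attitude'],degrees=True).as_matrix()
    return np.array(m['origin']),R@np.array([(u-m['cx'])/m['fx'],(v-m['cy'])/m['fy'],1.])
def onz(m,u,v,z):
    o,d=ray(m,u,v); return o+d*(z-o[2])/d[2]
def proj(m,p):
    R=Ro.from_euler('xyz',m['attitude'],degrees=True).as_matrix()
    c=R.T@(np.array(p)-m['origin']); return m['fx']*c[0]/c[2]+m['cx'],m['fy']*c[1]/c[2]+m['cy'],c[2]
E
python3 - <<'E'
from h import *
p=cv2.imread('pics/top0.png')
c=p[160:265,180:385]; cv2.imwrite('pics/c1.png',cv2.resize(c,None,fx=3.9,fy=3.9,interpolation=cv2.INTER_CUBIC))
s=cv2.imread('pics/scene0.png')[120:245,220:380]; cv2.imwrite('pics/c2.png',cv2.resize(s,None,fx=4.6,fy=4.6,interpolation=cv2.INTER_CUBIC))
m=bot.camera_model('top'); D=np.load('pics/top0.npy')
for n,u,v,z in [('steelA',364,200,.028),('dblue',327,204,.028),('steelB',281,200,.028),('dsteel',243,200,.028),('blue',225,243,.028),('bur',205,208,.02),('tray',447,179,.006)]:
    print(n,onz(m,u,v,z).round(3), 'depth z',(lambda o,d:(o+d*D[v,u]).round(3))(*ray(m,u,v)))
for n in('top','scene'): print(proj(bot.camera_model(n),[.133,.534,.231]))
E
```

```text
steelA [ 0.472 -0.057  0.028] depth z [ 0.471 -0.057  0.032]
dblue [0.463 0.038 0.028] depth z [0.463 0.038 0.028]
steelB [0.475 0.157 0.028] depth z [0.475 0.156 0.03 ]
dsteel [0.476 0.255 0.028] depth z [0.476 0.255 0.029]
blue [0.366 0.3   0.028] depth z [0.366 0.3   0.027]
bur [0.458 0.356 0.02 ] depth z [0.458 0.356 0.02 ]
tray [ 0.527 -0.278  0.006] depth z [ 0.526 -0.277  0.01 ]
(np.float64(75.27536890141224), np.float64(362.76386237348004), np.float64(0.7482538474273092))
(np.float64(121.83348658461068), np.float64(74.03347910060195), np.float64(1.1432046034682137))
```

View pics/c1.png

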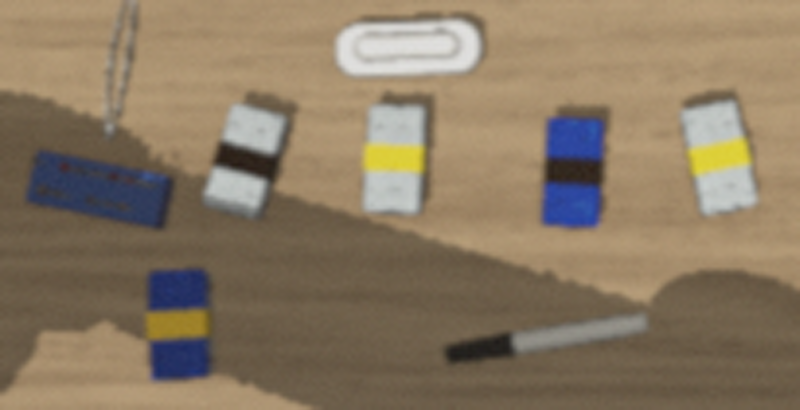

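View pics/c2.png

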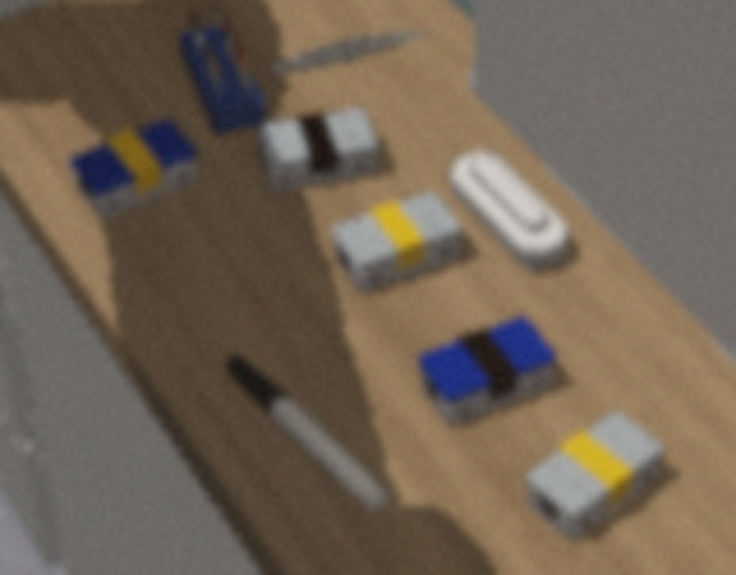

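The crops agree with the assignments: steel A at (364,200), steel B at (281,200), and blue with yellow tape at (225,243). A scalpel lies in front at about (320,245). Next I'll measure poses by mask and rays.

```bash
cat > meas.py <<'E'
from h import *
def pts_above(p,D,m,u0,u1,v0,v1,zl,zh):
    vv,uu=np.mgrid[v0:v1,u0:u1]; d=D[v0:v1,u0:u1]
    R=Ro.from_euler('xyz',m['attitude'],degrees=True).as_matrix()
    c=np.stack([(uu-m['cx'])/m['fx']*d,(vv-m['cy'])/m['fy']*d,d],-1)@R.T+m['origin']
    return c,(c[...,2]>zl)&(c[...,2]<zh)&(d>0)
def rect(m,mask,u0,v0,z):
    mask=cv2.morphologyEx(mask.astype(np.uint8),cv2.MORPH_OPEN,np.ones((2,2),np.uint8))
    cs,_=cv2.findContours(cv2.resize(mask*255,None,fx=4,fy=4,interpolation=cv2.INTER_LINEAR)>127 and 0 if False else (cv2.resize(mask*255,None,fx=4,fy=4,interpolation=cv2.INTER_LINEAR)>127).astype(np.uint8),cv2.RETR_EXTERNAL,cv2.CHAIN_APPROX_NONE)
    c=max(cs,key=cv2.contourArea)[:,0,:].astype(float)
    w=np.array([onz(m,u0+(a+.5)/4-.5,v0+(b+.5)/4-.5,z)[:2] for a,b in c])
    mu=w.mean(0); (cx,cy),(w_,h_),ang=cv2.minAreaRect(((w-mu)*1000).astype(np.float32))
    if w_<h_: ang+=90;w_,h_=h_,w_
    ang=(ang+90)%180-90
    return np.round([mu[0]*1000+cx,mu[1]*1000+cy,ang,w_,h_],1)
E
python3 - <<'E'
from meas import *
def lidmask(hsv,kind):
    H,S,V=[hsv[...,i].astype(int) for i in range(3)]
    ye=(H>15)&(H<35)&(S>150)&(V>90)
    bl=(H>105)&(H<130)&(S>150)
    st=(S<45)&(V>150)
    return ye,bl,st
for cam,rois in (('top',{'A':(350,380,182,220,.028),'B':(266,296,182,219,.028),'bl':(212,242,224,262,.028),'bur':(182,228,195,222,.02)}),
                 ('scene',{'A':(330,370,205,240,.028),'B':(288,324,158,184,.028),'bl':(232,266,142,168,.028),'bur':(255,280,120,150,.02)})):
    p=cv2.imread(f'pics/{cam}0.png');D=np.load(f'pics/{cam}0.npy');m=bot.camera_model(cam);hsv=cv2.cvtColor(p,cv2.COLOR_BGR2HSV)
    for n,(u0,u1,v0,v1,z) in rois.items():
        ye,bl,st=[x[v0:v1,u0:u1] for x in lidmask(hsv,0)]
        mk={'A':ye|st,'B':ye|st,'bl':ye|bl,'bur':bl}[n]
        P,ab=pts_above(p,D,m,u0,u1,v0,v1,.016,.045)
        r1=rect(m,mk,u0,v0,z); r2=rect(m,ab,u0,v0,z)
        t=None
        if ye.sum()>5:
            vs,us=np.nonzero(ye); t=(onz(m,us.mean()+u0,vs.mean()+v0,z)*1000).round(1)[:2]
        print(cam,n,'col',r1,'dep',r2,'tape',t, 'zmed',np.median(P[...,2][mk&ab]).round(4))
# tray
p=cv2.imread('pics/top0.png');m=bot.camera_model('top')
c=p[110:250,395:500];cv2.imwrite('pics/tray.png',cv2.resize(c,None,fx=4.2,fy=4.2,interpolation=cv2.INTER_CUBIC))
E
```

```text
top A col [456.1 -61.4   8.2  45.7  40.4] dep [469.7 -59.9  12.4  74.1  41.9] tape [472.8 -57.2] zmed 0.0286
top B col [448.9 156.8  89.2  38.1  27.8] dep [471.3 153.9  -3.6  73.1  40.1] tape [474.5 156.1] zmed 0.0285
top bl col [387.9 297.6  89.3  33.3  19.8] dep [364.2 296.    0.9  73.2  40.5] tape [367.  298.8] zmed 0.0284Traceback (most recent call last):
  File "<stdin>", line 15, in <module>
  File "meas.py", line 10, in rect
    c=max(cs,key=cv2.contourArea)[:,0,:].astype(float)
      ~~~^^^^^^^^^^^^^^^^^^^^^^^^
ValueError: max() iterable argument is empty
```

```bash
sed -i 's/np.ones((2,2),np.uint8)/np.ones((3,3),np.uint8)/; s/(cv2.resize(mask\*255.*>127 and 0 if False else //' meas.py; sed -i 's/^    cs,_=.*/    big=(cv2.resize(mask*255,None,fx=4,fy=4,interpolation=cv2.INTER_LINEAR)>127).astype(np.uint8)\n    cs,_=cv2.findContours(big,cv2.RETR_EXTERNAL,cv2.CHAIN_APPROX_NONE)/' meas.py
python3 - <<'E'
from meas import *
for cam,rois in (('top',{'A':(350,380,182,220,.028),'B':(266,296,182,219,.028),'bl':(212,242,224,262,.028),'bur':(182,226,195,222,.02)}),
                 ('scene',{'A':(330,370,205,240,.028),'B':(288,324,158,184,.028),'bl':(232,266,142,168,.028)})):
    p=cv2.imread(f'pics/{cam}0.png');D=np.load(f'pics/{cam}0.npy');m=bot.camera_model(cam);hsv=cv2.cvtColor(p,cv2.COLOR_BGR2HSV)
    H,S,V=[hsv[...,i].astype(int) for i in range(3)]
    for n,(u0,u1,v0,v1,z) in rois.items():
        ye=((H>15)&(H<35)&(S>165)&(V>90))[v0:v1,u0:u1]
        P,ab=pts_above(p,D,m,u0,u1,v0,v1,.012 if n=='bur' else .019,.06)
        if n=='bur':
            ab=((H>105)&(H<130)&(S>110))[v0:v1,u0:u1]
        r2=rect(m,ab,u0,v0,z); t=None
        lab,L=cv2.connectedComponents(ye.astype(np.uint8))
        if ye.sum()>5:
            k=max(range(1,lab),key=lambda i:(L==i).sum()); vs,us=np.nonzero(L==k); t=(onz(m,us.mean()+u0,vs.mean()+v0,z)*1000).round(1)[:2]
        q=P[ab][:,:2]*1000; print(cam,n,'dep',r2,'cen',q.mean(0).round(1),'tape',t)
p=cv2.imread('pics/top0.png')
c=p[110:250,395:500];cv2.imwrite('pics/tray.png',cv2.resize(c,None,fx=4.2,fy=4.2,interpolation=cv2.INTER_CUBIC))
E
```

```text
top A dep [472.4 -57.7  12.5  74.1  41.3] cen [472.2 -57.7] tape [472.4 -56.6]
top B dep [473.9 156.5  -3.4  73.1  40. ] cen [473.9 156.2] tape [474.6 156.2]
top bl dep [366.8 298.5   1.2  73.3  40.5] cen [367.2 298.2] tape [367.  298.3]
top bur dep [454.1 357.3  76.3  84.9  22. ] cen [455.5 353.6] tape None
scene A dep [470.  -59.1  11.9  78.3  45.5] cen [470.7 -58.2] tape [474.  -58.6]
scene B dep [473.  154.6  -3.1  74.6  50.2] cen [477.7 157.1] tape [474.9 153.6]
scene bl dep [364.9 295.6   5.2  75.6  48.8] cen [365.9 297.5] tape [367.8 294.1]
```

View pics/tray.png

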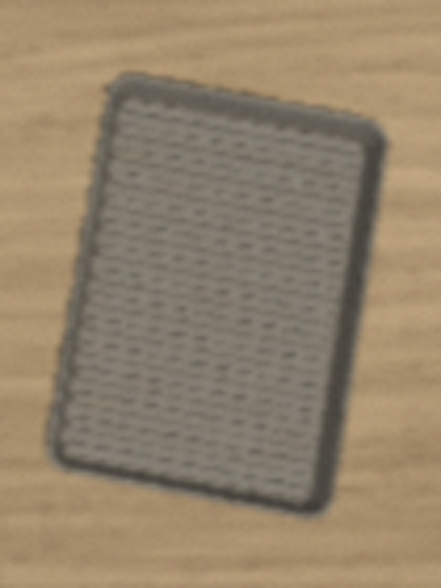

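The tray crop shows the tray upright in the image and slightly clockwise. Its rim corners in the crop are at about (112,75), (383,125), (325,512) and (50,460).

```bash
python3 - <<'E'
from meas import *
p=cv2.imread('pics/top0.png');m=bot.camera_model('top');hsv=cv2.cvtColor(p,cv2.COLOR_BGR2HSV)
u0,u1,v0,v1=397,497,117,241
S=hsv[v0:v1,u0:u1,1]; mk=cv2.morphologyEx((S<70).astype(np.uint8),cv2.MORPH_CLOSE,np.ones((5,5),np.uint8))
print('tray rim z.016',rect(m,mk,u0,v0,.016), np.median(S[60,30:60]),np.median(S[:5]))
cr=[onz(m,395+a/4.2,110+b/4.2,.016)[:2] for a,b in((112,75),(383,125),(325,512),(50,460))]; print(np.mean(cr,0),np.round(cr,3))
c=p[190:230,180:230];cv2.imwrite('pics/bur.png',cv2.resize(c,None,fx=14,fy=14,interpolation=cv2.INTER_CUBIC))
s=cv2.imread('pics/scene0.png')[115:155,245:290];cv2.imwrite('pics/bur2.png',cv2.resize(s,None,fx=14,fy=14,interpolation=cv2.INTER_CUBIC))
o=bot.get_obs();print(Ro.from_euler('xyz',o['tcp_rot'],degrees=True).as_matrix().round(3))
E
```

```text
tray rim z.016 [ 524.1 -273.9  -12.   259.1  181.2] 39.0 88.0
[ 0.52490288 -0.27415441] [[ 0.663 -0.215]
 [ 0.628 -0.382]
 [ 0.387 -0.333]
 [ 0.421 -0.167]]
[[-0.    -0.97   0.241]
 [-0.001  0.241  0.97 ]
 [-1.    -0.    -0.001]]
```

View pics/bur.png

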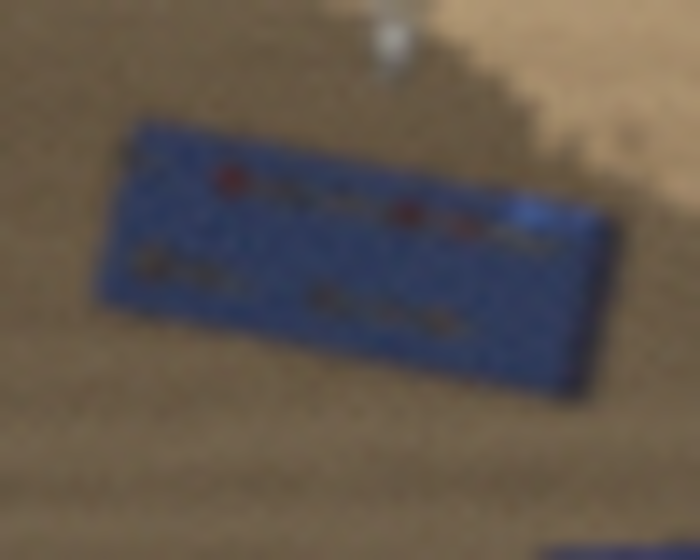

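View pics/bur2.png

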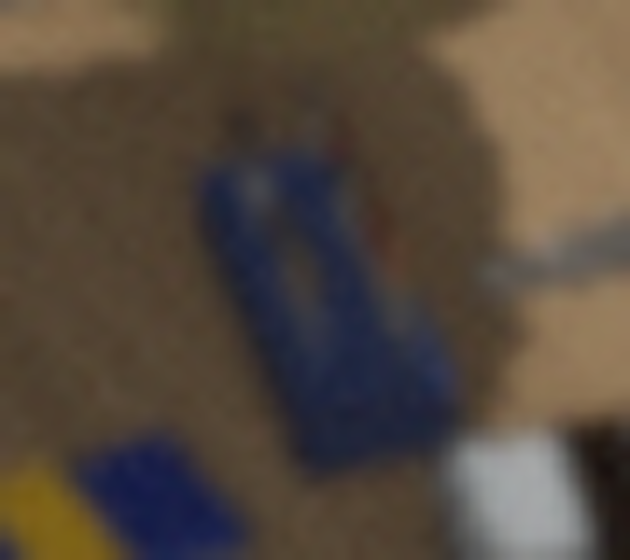

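Helper to convert targets to tool shifts; bur block corners as well.

```bash
cat > go.py <<'E'
import sys
from h import *
def go(x,y,z,jaw):
    o=bot.get_obs(); R=Ro.from_euler('xyz',o['tcp_rot'],degrees=True).as_matrix()
    zz=R[:,2]; yaw=np.degrees(np.arctan2(zz[1],zz[0]))
    s=R.T@(np.array([x,y,z])/1000-o['ee_pos'])*100
    t=-((jaw-yaw+90)%180-90)
    print('t',round(o['time'],2),'pos',(o['ee_pos']*1000).round(1),'jaw',round(yaw,2),'open',round(o['opening']*1000,1),'F',o['wrist_force'].round(1),'q',o['q'].round(0),'tilt',R[2].round(4))
    print('shift cm',s.round(2),'turn',round(t,1))
if __name__=='__main__': go(*map(float,sys.argv[1:5]))
E
python3 go.py 472.4 -57.3 150 102.3
python3 - <<'E'
from h import *
m=bot.camera_model('top')
c=np.array([onz(m,180+(a+.5)/14-.5,190+(b+.5)/14-.5,.02)[:2]*1000 for a,b in((140,120),(602,210),(566,392),(100,300))])
print(c.round(1),c.mean(0)); f=lambda a,b:(np.degrees(np.arctan2(*(c[b]-c[a])[::-1])),np.linalg.norm(c[b]-c[a]))
print(f(0,1),f(3,2),f(0,3),f(1,2))
E
```

```text
t 0.1 pos [132.7 533.5 230.6] jaw 76.03 open 85.5 F [ 0.5 -0.4  0.2] q [76.  5. 10. 95. -0. 90.] tilt [-1.     -0.     -0.0012]
shift cm [  8.12 -47.23 -49.12] turn -26.3
[[484.2 397.3]
 [466.1 310.3]
 [432.2 316.4]
 [450.6 403.8]] [458.26974768 356.93834992]
(np.float64(-101.76263104947321), np.float64(88.86409942096942)) (np.float64(-101.82395470640652), np.float64(89.34943207471562)) (np.float64(169.0217800889155), np.float64(34.27245161080121)) (np.float64(169.82833602383695), np.float64(34.378123057950546))
```

Emit:
play_rows(
  rows=[
    [[8,-47.2,-49.1],-26.3,6],
    [[8,-47.2,-49.1],-26.3,6],
    [[8,-47.2,-49.1],-26.3,6],
    [[8,-47.2,-49.1],-26.3,6],
    [[8,-47.2,-49.1],-26.3,6],
    [[8,-47.2,-49.1],-26.3,6],
    [[8,-47.2,-49.1],-26.3,6],
    [[8,-47.2,-49.1],-26.3,6],
    [[8,-47.2,-49.1],-26.3,6],
    [[8,-47.2,-49.1],-26.3,6],
    [[8,-47.2,-49.1],-26.3,6],
    [[8,-47.2,-49.1],-26.3,6],
  ],
)

```text
time: 1.1
ee_pos: [0.3793, 0.1036, 0.1731]
tcp_rot: [-80.2, 90.0, 22.2]
wrist_force: [1.1, 1.1, 0.1]
opening: 0.0602
```

```bash
python3 go.py 472.4 -57.3 150 102.3
```

```text
t 1.1 pos [379.3 103.6 173.1] jaw 102.34 open 60.2 F [1.1 1.1 0.1] q [ 15. -17. -17.  91.   0.   3.] tilt [-1.e+00 -4.e-04  1.e-04]
shift cm [  2.31  -5.65 -17.71] turn 0.0
```

Emit:
play_rows(
  rows=[
    [[2.3,-5.6,-17.7],0,6],
    [[2.3,-5.6,-17.7],0,6],
    [[2.3,-5.6,-17.7],0,6],
    [[2.3,-5.6,-17.7],0,6],
    [[2.3,-5.6,-17.7],0,6],
    [[2.3,-5.6,-17.7],0,6],
    [[2.3,-5.6,-17.7],0,6],
    [[2.3,-5.6,-17.7],0,6],
    [[2.3,-5.6,-17.7],0,6],
  ],
)

```text
time: 1.85
ee_pos: [0.4712, -0.0545, 0.1505]
tcp_rot: [-36.4, 90.0, 65.9]
wrist_force: [-1.0, 0.2, -0.6]
opening: 0.0598
```

```bash
python3 go.py 472.4 -57.3 6 102.3; python3 - <<'E'
from h import *
p,d=bot.camera('top'); cv2.imwrite('pics/t1.png',cv2.resize(p[140:260,280:440],None,fx=4.5,fy=4.5,interpolation=cv2.INTER_CUBIC))
p,d=bot.camera('scene'); cv2.imwrite('pics/s1.png',p)
E
```

```text
t 1.85 pos [471.2 -54.5 150.5] jaw 102.39 open 59.8 F [-1.   0.2 -0.6] q [ -7.  -6. -10.  86.   0. -19.] tilt [-1.e+00 -1.e-04  1.e-04]
shift cm [14.45 -0.06 -0.3 ] turn 0.1
```

View pics/s1.png

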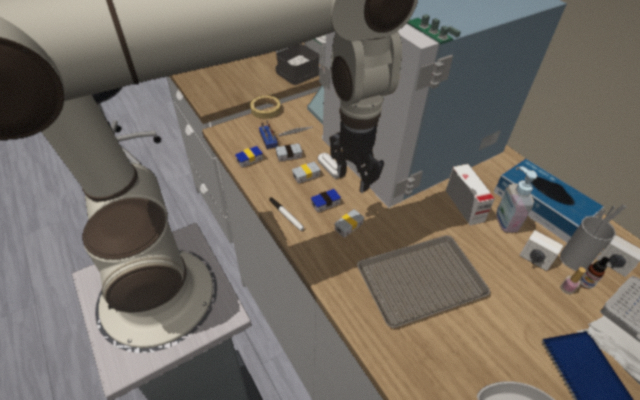

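The gripper hangs above steel A, with the jaws at about (357,175) and the case at (350,222), and nothing is in the way. Now I'll descend.

Emit:
play_rows(
  rows=[
    [[3,0,-0.2],0,6],
    [[6,0,-0.2],0,6],
    [[9,0,-0.2],0,6],
    [[11,0,-0.2],0,6],
    [[12.5,0,-0.2],0,6],
    [[13.5,0,-0.2],0,6],
    [[14.2,0,-0.2],0,6],
    [[14.2,0,-0.2],0,6],
    [[14.2,0,-0.2],0,6],
  ],
)

```text
time: 2.7
ee_pos: [0.4722, -0.057, 0.0089]
tcp_rot: [-108.8, 90.0, -6.5]
wrist_force: [0.5, -0.2, 0.6]
opening: 0.0595
```

```bash
python3 go.py 472.4 -57.3 6 102.3
```

```text
t 2.7 pos [472.2 -57.    8.9] jaw 102.36 open 59.5 F [ 0.5 -0.2  0.6] q [ -7.  -3. -23.  70.   0. -19.] tilt [-1.e+00 -6.e-04 -2.e-04]
shift cm [ 0.29 -0.01 -0.03] turn 0.1
```

Emit:
play_rows(
  rows=[
    [[0.2,0,0],0,4.5],
    [[0.2,0,0],0,3],
    [[0.2,0,0],0,3],
    [[0.2,0,0],0,3],
    [[0.2,0,0],0,3],
    [[0.2,0,0],0,3],
    [[0.2,0,0],0,3],
    [[0.2,0,0],0,3],
    [[0.2,0,0],0,3],
  ],
  squeeze=40,
)

```text
time: 3.45
ee_pos: [0.4725, -0.0573, 0.0072]
tcp_rot: [-106.3, 89.9, -4.0]
wrist_force: [0.2, 0.2, 5.7]
opening: 0.0372
```

```bash
python3 go.py 472.4 -57.3 130 102.3; python3 - <<'E'
import numpy as np
a=np.radians(-12);ex=np.array([np.cos(a),np.sin(a)]);ey=np.array([-ex[1],ex[0]]);c=np.array([524.5,-274])
for n,x,y in(('far',37,-35),('near',-37,-35),('top',0,-35),('bur',0,35)):print(n,(c+x*ex+y*ey).round(1))
E
```

```text
t 3.45 pos [472.5 -57.3   7.2] jaw 102.33 open 37.2 F [0.2 0.2 5.7] q [ -7.  -3. -23.  70.   0. -19.] tilt [-1.0e+00 -1.5e-03 -4.0e-04]
shift cm [-12.28  -0.    -0.  ] turn 0.0
far [ 553.4 -315.9]
near [ 481.  -300.5]
top [ 517.2 -308.2]
bur [ 531.8 -239.8]
```

Emit:
play_rows(
  rows=[
    [[-1,0,0],0,3],
    [[-3,0,0],0,3],
    [[-6,0,0],0,3],
    [[-9,0,0],0,3],
    [[-11,0,0],0,3],
    [[-12,0,0],0,3],
  ],
)

```text
time: 3.95
ee_pos: [0.4728, -0.0574, 0.1297]
tcp_rot: [-110.1, 89.8, -7.8]
wrist_force: [-0.0, -0.9, -1.2]
opening: 0.0371
```

```bash
python3 go.py 553.4 -315.9 100 78
```

```text
t 3.95 pos [472.8 -57.4 129.7] jaw 102.33 open 37.1 F [-0.  -0.9 -1.2] q [ -7.  -6. -12.  84.  -0. -19.] tilt [-1.     -0.0033 -0.0012]
shift cm [  3.01  -2.35 -26.97] turn 24.3
```

Emit:
play_rows(
  rows=[
    [[0,-0.2,-2],2,3],
    [[0,-0.6,-5],6,3],
    [[0,-1,-9],10,3],
    [[0,-1.3,-13],14,3],
    [[0,-1.6,-17],18,3],
    [[0,-1.9,-21],21,3],
    [[1,-2.2,-24],23,3],
    [[2,-2.3,-26],24.3,3],
    [[3,-2.3,-27],24.3,3],
    [[3,-2.3,-27],24.3,3],
    [[3,-2.3,-27],24.3,3],
    [[3,-2.3,-27],24.3,3],
  ],
)

```text
time: 4.95
ee_pos: [0.5518, -0.315, 0.0966]
tcp_rot: [47.5, 90.0, 125.6]
wrist_force: [-0.2, 0.2, -1.5]
opening: 0.0369
```

```bash
python3 go.py 553.4 -315.9 14 78;  python3 - <<'E'
from h import *
p,d=bot.camera('scene'); cv2.imwrite('pics/s2.png',p)
E
```

```text
t 4.95 pos [ 551.8 -315.    96.6] jaw 78.1 open 36.9 F [-0.2  0.2 -1.5] q [-30.  16.   8.  82.   0. -18.] tilt [-1.e+00  4.e-04  4.e-04]
shift cm [ 8.26 -0.18 -0.06] turn 0.1
```

View pics/s2.png

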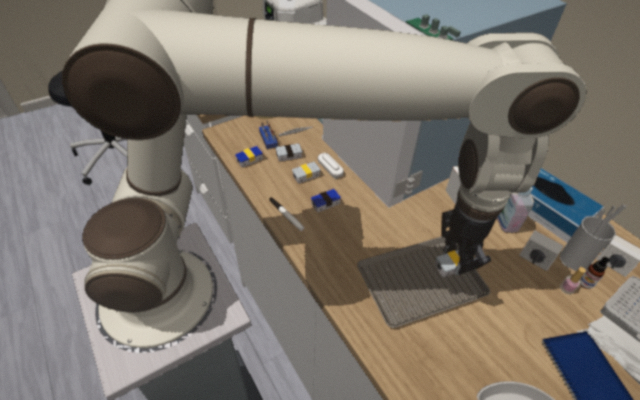

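Case A is held over the tray's far side, at about (450,262). Lowering it.

Emit:
play_rows(
  rows=[
    [[2,-0.1,0],0,3],
    [[4,-0.1,0],0,3],
    [[5.5,-0.1,0],0,3],
    [[6.5,-0.1,0],0,3],
    [[7,-0.1,0],0,3],
    [[7.2,-0.1,0],0,3],
    [[7.2,-0.1,0],0,3],
  ],
)

```text
time: 5.58
ee_pos: [0.5533, -0.3161, 0.0249]
tcp_rot: [-105.4, 90.0, -27.4]
wrist_force: [0.7, -0.5, -0.9]
opening: 0.0373
```

```bash
python3 go.py 553.4 -315.9 14 78
```

```text
t 5.58 pos [ 553.3 -316.1   24.9] jaw 78.06 open 37.3 F [ 0.7 -0.5 -0.9] q [-30.  18.   2.  74.   0. -18.] tilt [-1.e+00 -6.e-04 -2.e-04]
shift cm [ 1.09 -0.01  0.02] turn 0.1
```

Emit:
play_rows(
  rows=[
    [[0.4,0,0],0,3],
    [[0.8,0,0],0,3],
    [[1,0,0],0,3],
    [[1.1,0,0],0,3],
    [[1.15,0,0],0,3],
    [[1.15,0,0],0,3],
  ],
)

```text
time: 6.08
ee_pos: [0.553, -0.3164, 0.0129]
tcp_rot: [-107.6, 90.0, -29.6]
wrist_force: [-0.1, 0.1, -1.1]
opening: 0.037
```

```bash
python3 go.py 553.4 -315.9 14 78
```

```text
t 6.08 pos [ 553.  -316.4   12.9] jaw 78.03 open 37.0 F [-0.1  0.1 -1.1] q [-30.  18.   1.  73.   0. -18.] tilt [-1.e+00 -1.e-04 -0.e+00]
shift cm [-0.11 -0.03  0.05] turn 0.0
```

Emit:
play_rows(
  rows=[
    [[0.05,0,0],0,3],
    [[0.1,0,0],0,3],
    [[0.1,0,0],0,3],
  ],
)

```text
time: 6.33
ee_pos: [0.5531, -0.3164, 0.0129]
tcp_rot: [-107.6, 90.0, -29.5]
wrist_force: [-3.3, 1.9, 5.9]
opening: 0.0367
```

Contact (5.9 N). Releasing slightly open, then rising.

Emit:
play_rows(
  rows=[
    [[0,0,0],0,4.2],
    [[0,0,0],0,4.8],
    [[0,0,0],0,5.2],
    [[0,0,0],0,5.2],
    [[-1,0,0],0,5.2],
    [[-3,0,0],0,5.2],
    [[-6,0,0],0,5.2],
    [[-9,0,0],0,5.2],
    [[-12,0,0],0,5.2],
    [[-14,0,0],0,5.2],
  ],
)

```text
time: 7.17
ee_pos: [0.5535, -0.3166, 0.156]
tcp_rot: [-107.9, 89.8, -29.9]
wrist_force: [-0.0, 0.6, 0.3]
opening: 0.052
```

```bash
python3 go.py 474.4 156.2 140 86.7
```

```text
t 7.17 pos [ 553.5 -316.6  156. ] jaw 78.03 open 52.0 F [-0.   0.6  0.3] q [-30.  16.  15.  88.  -0. -18.] tilt [-1.     -0.0033 -0.0011]
shift cm [ 1.49 17.55 44.61] turn -8.7
```

```bash
python3 go.py 430 -80 150 86.7
```

```text
t 7.17 pos [ 553.5 -316.6  156. ] jaw 78.03 open 52.0 F [-0.   0.6  0.3] q [-30.  16.  15.  88.  -0. -18.] tilt [-1.     -0.0033 -0.0011]
shift cm [ 0.52 16.99 20.58] turn -8.7
```

Emit:
play_rows(
  rows=[
    [[0,1.5,2],-3,5.5],
    [[0,4,5],-6,6],
    [[0,7,8.5],-8.7,6],
    [[0,10,12],-8.7,6],
    [[0,12.5,15.5],-8.7,6],
    [[0,14.5,19],-8.7,6],
    [[0,16,22.5],-8.7,6],
    [[0,17,26],-8.7,6],
    [[0,17.5,30],-8.7,6],
    [[0,17.6,34],-8.7,6],
    [[0,17.6,38],-8.7,6],
    [[0.5,17.6,41],-8.7,6],
  ],
)

```text
time: 8.17
ee_pos: [0.4663, 0.1243, 0.1487]
tcp_rot: [-66.0, 89.8, 20.8]
wrist_force: [0.6, -0.5, -0.6]
opening: 0.0602
```

```bash
python3 go.py 474.4 156.2 120 86.7
```

```text
t 8.17 pos [466.3 124.3 148.7] jaw 86.8 open 60.2 F [ 0.6 -0.5 -0.6] q [15. -5. -9. 86.  0. 18.] tilt [-1.     -0.0028  0.0013]
shift cm [ 2.87 -0.62  3.23] turn 0.1
```

Emit:
play_rows(
  rows=[
    [[1,-0.5,2],0,6],
    [[2,-0.6,3],0,6],
    [[2.9,-0.6,3],0,6],
    [[2.9,-0.6,3],0,6],
    [[2.9,-0.6,3],0,6],
  ],
)

```text
time: 8.58
ee_pos: [0.473, 0.1498, 0.1175]
tcp_rot: [121.9, 89.9, -151.4]
wrist_force: [-0.0, -0.7, 0.3]
opening: 0.0597
```

```bash
python3 go.py 474.4 156.2 8 86.7;  python3 - <<'E'
from meas import *
for cam in('top','scene'):
    p,D=bot.camera(cam); m=bot.camera_model(cam); cv2.imwrite(f'pics/{cam}3.png',p); np.save(f'pics/{cam}3.npy',D)
    u,v,_=proj(m,[.553,-.316,.034]); u0,u1,v0,v1=int(u)-26,int(u)+27,int(v)-26,int(v)+27
    P,ab=pts_above(p,D,m,u0,u1,v0,v1,.024,.06)
    hsv=cv2.cvtColor(p,cv2.COLOR_BGR2HSV)[v0:v1,u0:u1].astype(int);ye=(hsv[...,0]>15)&(hsv[...,0]<35)&(hsv[...,1]>165)&(hsv[...,2]>90)
    vs,us=np.nonzero(ye); print(cam,rect(m,ab,u0,v0,.034),len(us),(onz(m,us.mean()+u0,vs.mean()+v0,.034)*1000).round(1))
    cv2.imwrite(f'pics/{cam}3c.png',cv2.resize(p[v0-30:v1+30,u0-40:u1+30],None,fx=5,fy=5,interpolation=cv2.INTER_CUBIC))
E
```

```text
t 8.58 pos [473.  149.8 117.5] jaw 86.69 open 59.7 F [-0.  -0.7  0.3] q [ 18.  -3. -11.  82.  -0.  21.] tilt [-1.0e+00  1.1e-03 -7.0e-04]
shift cm [10.95 -0.11  0.66] turn -0.0
top [ 552.1 -317.    -9.8   75.1   43.1] 78 [ 554.  -315.9   34. ]
scene [ 550.5 -317.7  -12.7   76.8   43.3] 105 [ 553.6 -319.7   34. ]
```

View pics/top3c.png

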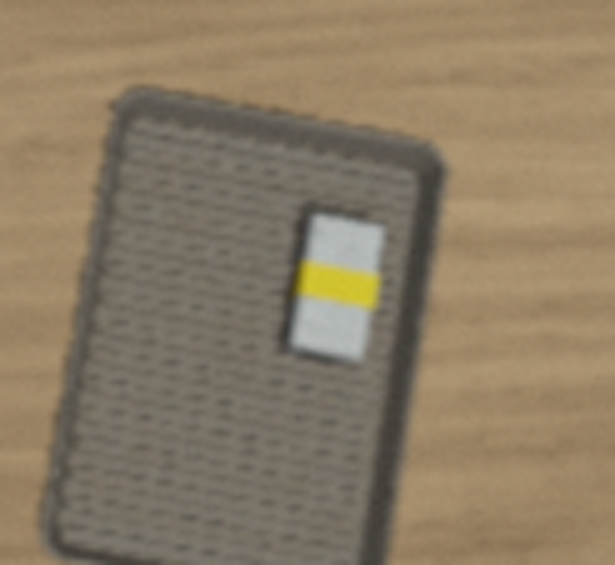

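Case A sits flat in the tray, parallel to its long rim (lid centre in the crop about (340,285)), and its measured centre is within about 1–2 mm of the commanded one. Descending on steel B.

Emit:
play_rows(
  rows=[
    [[2,0,0.2],0,6],
    [[4,0,0.3],0,6],
    [[6,0,0.3],0,6],
    [[7,0,0.3],0,6],
    [[7.5,0,0.3],0,6],
    [[7.5,0,0.3],0,6],
  ],
)

```text
time: 9.18
ee_pos: [0.4735, 0.1533, 0.0426]
tcp_rot: [113.7, 90.0, -159.6]
wrist_force: [0.7, -0.4, 0.4]
opening: 0.0598
```

```bash
python3 go.py 474.4 156.2 8 86.7
```

```text
t 9.18 pos [473.5 153.3  42.6] jaw 86.68 open 59.8 F [ 0.7 -0.4  0.4] q [ 18.  -1. -17.  74.  -0.  21.] tilt [-1.e+00  7.e-04 -3.e-04]
shift cm [ 3.46 -0.07  0.3 ] turn -0.0
```

Emit:
play_rows(
  rows=[
    [[1,-0.05,0.3],0,6],
    [[2,-0.05,0.3],0,6],
    [[3,-0.05,0.3],0,6],
    [[3.4,-0.05,0.3],0,6],
    [[3.4,-0.05,0.3],0,6],
    [[3.4,-0.05,0.3],0,6],
  ],
)

```text
time: 9.68
ee_pos: [0.4742, 0.1568, 0.0086]
tcp_rot: [116.0, 90.0, -157.3]
wrist_force: [0.7, -1.0, 0.3]
opening: 0.0598
```

```bash
python3 go.py 474.4 156.2 8 86.7
```

```text
t 9.68 pos [474.2 156.8   8.6] jaw 86.73 open 59.8 F [ 0.7 -1.   0.3] q [ 18.  -0. -20.  70.  -0.  22.] tilt [-1.e+00  6.e-04 -3.e-04]
shift cm [ 0.06 -0.02 -0.06] turn 0.0
```

Close.

Emit:
play_rows(
  rows=[
    [[0,0,-0.05],0,4.5],
    [[0,0,-0.05],0,3],
    [[0,0,-0.05],0,3],
    [[0,0,-0.05],0,3],
    [[0,0,-0.05],0,3],
    [[0,0,-0.05],0,3],
    [[0,0,-0.05],0,3],
    [[0,0,-0.05],0,3],
  ],
  squeeze=40,
)

```text
time: 10.35
ee_pos: [0.4749, 0.1565, 0.0095]
tcp_rot: [-69.2, 89.9, 17.5]
wrist_force: [0.0, -0.3, 6.3]
opening: 0.0372
```

```bash
python3 go.py 474.4 156.2 130 86.7
```

```text
t 10.35 pos [474.9 156.5   9.5] jaw 86.73 open 37.2 F [ 0.  -0.3  6.3] q [ 18.  -0. -20.  70.  -0.  22.] tilt [-1.0e+00 -1.2e-03  5.0e-04]
shift cm [-12.05   0.03  -0.02] turn 0.0
```

Emit:
play_rows(
  rows=[
    [[-1,0,0],0,3],
    [[-3,0,0],0,3],
    [[-6,0.5,0],0,3],
    [[-9,1.5,0],0,3],
    [[-12,2.5,-1],1,3],
    [[-12,3.5,-4],3,3],
    [[-12,4,-8],5,3],
    [[-12,4,-12],7,3],
    [[-12,4,-16],8.7,3],
    [[-12,4,-20],8.7,3],
    [[-12,4,-24],8.7,3],
    [[-12,4,-28],8.7,3],
  ],
)

```text
time: 11.35
ee_pos: [0.4177, -0.1227, 0.1294]
tcp_rot: [-89.6, 90.0, -11.5]
wrist_force: [0.8, -0.2, -2.0]
opening: 0.0373
```

```bash
python3 go.py 481.3 -301.1 100 78
```

```text
t 11.35 pos [ 417.7 -122.7  129.4] jaw 78.04 open 37.3 F [ 0.8 -0.2 -2. ] q [-16. -12. -17.  85.   0.  -4.] tilt [-1.e+00 -5.e-04  0.e+00]
shift cm [  2.94  -9.92 -16.13] turn 0.0
```

Emit:
play_rows(
  rows=[
    [[0,-2,-3.5],0,3],
    [[1,-4.5,-7],0,3],
    [[2,-7,-11],0,3],
    [[3,-8.8,-14],0,3],
    [[3,-9.7,-15.6],0,3],
    [[3,-9.9,-16.1],0,3],
    [[3,-9.9,-16.1],0,3],
    [[3,-9.9,-16.1],0,3],
    [[3,-9.9,-16.1],0,3],
    [[3,-9.9,-16.1],0,3],
  ],
)

```text
time: 12.18
ee_pos: [0.482, -0.2979, 0.0995]
tcp_rot: [-101.4, 90.0, -23.3]
wrist_force: [0.4, -0.8, -1.6]
opening: 0.0371
```

```bash
python3 go.py 481.3 -301.1 28 78
```

```text
t 12.18 pos [ 482.  -297.9   99.5] jaw 78.1 open 37.1 F [ 0.4 -0.8 -1.6] q [-32.   7.  -3.  81.   0. -20.] tilt [-1.e+00 -6.e-04 -1.e-04]
shift cm [ 7.15  0.   -0.33] turn 0.1
```

Emit:
play_rows(
  rows=[
    [[2,0.2,-0.1],0,3],
    [[4,0.3,-0.1],0,3],
    [[5.5,0.3,-0.1],0,3],
    [[6.5,0.3,-0.1],0,3],
    [[7,0.3,-0.1],0,3],
    [[7.2,0.3,-0.1],0,3],
    [[7.2,0.3,-0.1],0,3],
    [[7.2,0.3,-0.1],0,3],
  ],
)

```text
time: 12.85
ee_pos: [0.4793, -0.2994, 0.0278]
tcp_rot: [-109.5, 89.9, -31.5]
wrist_force: [0.7, 0.6, -1.4]
opening: 0.0371
```

```bash
python3 go.py 478.4 -300.5 16 78
```

```text
t 12.85 pos [ 479.3 -299.4   27.8] jaw 78.04 open 37.1 F [ 0.7  0.6 -1.4] q [-32.   8.  -9.  73.   0. -20.] tilt [-1.0e+00 -1.2e-03 -4.0e-04]
shift cm [ 1.18  0.06 -0.12] turn 0.0
```

Emit:
play_rows(
  rows=[
    [[0.4,0.06,-0.12],0,3],
    [[0.8,0.06,-0.12],0,3],
    [[1,0.06,-0.12],0,3],
    [[1.15,0.06,-0.12],0,3],
    [[1.25,0.06,-0.12],0,3],
    [[1.25,0.06,-0.12],0,3],
  ],
)

```text
time: 13.35
ee_pos: [0.4779, -0.3004, 0.0151]
tcp_rot: [-128.0, 90.0, -50.0]
wrist_force: [-4.0, 1.3, 5.8]
opening: 0.0373
```

```bash
python3 go.py 481.3 -301.1 16 78
```

```text
t 13.35 pos [ 477.9 -300.4   15.1] jaw 78.02 open 37.3 F [-4.   1.3  5.8] q [-32.   8. -10.  71.  -0. -20.] tilt [-1.e+00 -2.e-04 -2.e-04]
shift cm [-0.09 -0.35  0.  ] turn 0.0
```

Emit:
play_rows(
  rows=[
    [[-0.05,0,0],0,3],
    [[-0.05,-0.1,0],0,3],
    [[-0.05,-0.2,0],0,3],
    [[-0.05,-0.2,0],0,3],
    [[-0.05,-0.2,0],0,3],
  ],
)

```text
time: 13.77
ee_pos: [0.4801, -0.301, 0.0151]
tcp_rot: [-126.6, 90.0, -48.6]
wrist_force: [-2.6, 1.1, 5.3]
opening: 0.0374
```

```bash
python3 - <<'E'
from h import *
p,D=bot.camera('scene'); m=bot.camera_model('scene'); u,v,_=proj(m,[.517,-.31,.034]);u=int(u);v=int(v)
cv2.imwrite('pics/s4.png',cv2.resize(p[v-50:v+40,u-60:u+60],None,fx=6,fy=6,interpolation=cv2.INTER_CUBIC)); print(bot.get_obs()['wrist_force'],bot.get_obs()['ee_pos'])
E
```

```text
[-2.19427157  0.52775823  5.18012031] [ 0.48012657 -0.30094418  0.01517728]
```

View pics/s4.png

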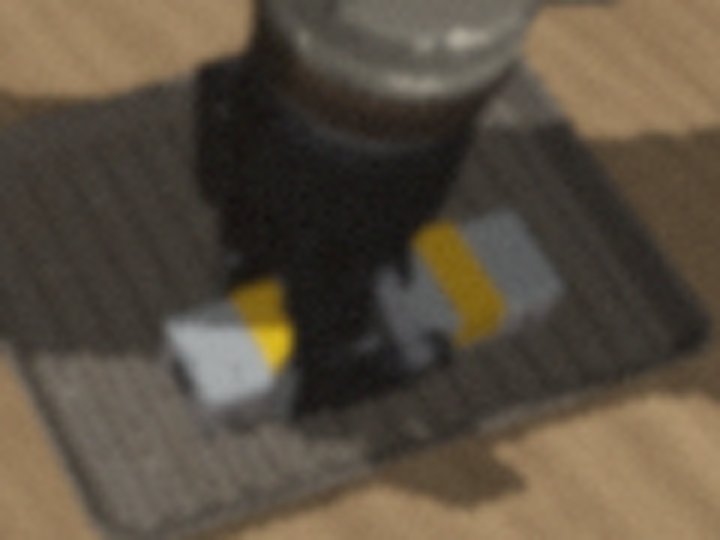

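Emit:
play_rows(
  rows=[
    [[0,-0.1,0],0,3],
    [[0,-0.15,0],0,3],
    [[0,-0.15,0],0,3],
    [[0,-0.15,0],0,4],
    [[0,-0.15,0],0,4.6],
    [[0,-0.15,0],0,5.2],
    [[0,-0.15,0],0,5.2],
    [[-1,-0.15,0],0,5.2],
    [[-3,-0.15,0],0,5.2],
    [[-6,-0.15,0],0,5.2],
    [[-9,-0.15,0],0,5.2],
    [[-12,-0.15,0],0,5.2],
  ],
)

```text
time: 14.82
ee_pos: [0.4812, -0.3009, 0.1368]
tcp_rot: [-97.8, 90.0, -19.7]
wrist_force: [-0.3, -0.4, -0.3]
opening: 0.0521
```

```bash
python3 go.py 440 -100 130 86.7
```

```text
t 14.82 pos [ 481.2 -300.9  136.8] jaw 78.03 open 52.1 F [-0.3 -0.4 -0.3] q [-32.   6.   1.  85.   0. -20.] tilt [-1.e+00 -2.e-04 -0.e+00]
shift cm [ 0.68  8.19 18.8 ] turn -8.7
```

```bash
python3 go.py 367 298.3 130 91.2
```

```text
t 14.82 pos [ 481.2 -300.9  136.8] jaw 78.03 open 52.1 F [-0.3 -0.4 -0.3] q [-32.   6.   1.  85.   0. -20.] tilt [-1.e+00 -2.e-04 -0.e+00]
shift cm [ 0.68 23.59 56.25] turn -13.2
```

Emit:
play_rows(
  rows=[
    [[0,2,2],-2,6],
    [[0,5,5],-5,6],
    [[0,8,8.5],-9,6],
    [[0,11,12],-13.2,6],
    [[0,13,15.5],-13.2,6],
    [[0,15,19],-13.2,6],
    [[0,17,22.5],-13.2,6],
    [[0,19,26],-13.2,6],
    [[0,20,30],-13.2,6],
    [[0,21,34],-13.2,6],
    [[0,22,38],-13.2,6],
    [[0,22.5,42],-13.2,6],
  ],
)

```text
time: 15.82
ee_pos: [0.3474, 0.1573, 0.1361]
tcp_rot: [-67.0, 89.9, 24.2]
wrist_force: [1.7, -0.9, -0.5]
opening: 0.0601
```

```bash
python3 go.py 367 298.3 110 91.2; cat > trk.py <<'E'
import sys
from meas import *
tag=sys.argv[1]
for cam in('top','scene'):
    p,D=bot.camera(cam); m=bot.camera_model(cam); cv2.imwrite(f'pics/{cam}{tag}.png',p); np.save(f'pics/{cam}{tag}.npy',D)
    u,v,_=proj(m,[.52,-.28,.03]); u0,u1,v0,v1=int(u)-70,int(u)+70,int(v)-60,int(v)+60
    u0,v0=max(u0,0),max(v0,0)
    P,ab=pts_above(p,D,m,u0,u1,v0,v1,.024,.06)
    print(cam,'pair',rect(m,ab,u0,v0,.034))
    hsv=cv2.cvtColor(p,cv2.COLOR_BGR2HSV)[v0:v1,u0:u1].astype(int);ye=((hsv[...,0]>15)&(hsv[...,0]<35)&(hsv[...,1]>140)&(hsv[...,2]>70)&ab)
    n,L,st,ce=cv2.connectedComponentsWithStats(ye.astype(np.uint8))
    for i in range(1,n):
        if st[i,4]>15: print('  tape',st[i,4],(onz(m,ce[i,0]+u0,ce[i,1]+v0,.034)*1000).round(1)[:2], (onz(m,ce[i,0]+u0,ce[i,1]+v0,.062)*1000).round(1)[:2])
    cv2.imwrite(f'pics/{cam}{tag}c.png',cv2.resize(p[v0:v1,u0:u1],None,fx=5,fy=5,interpolation=cv2.INTER_CUBIC))
E
python3 trk.py 5
```

```text
t 15.82 pos [347.4 157.3 136.1] jaw 91.25 open 60.1 F [ 1.7 -0.9 -0.5] q [ 24. -19. -22.  87.  -0.  23.] tilt [-1.0e+00 -2.1e-03  9.0e-04]
shift cm [ 2.63 -2.27 14.05] turn 0.0
top pair [ 516.7 -309.5  -11.7  148.6   43.5]
  tape 90 [ 553.8 -316.2] [ 548.  -306.3]
  tape 92 [ 481.4 -301.2] [ 477.7 -291.8]
scene pair [ 514.5 -310.4  -12.4  150.3   44.5]
  tape 121 [ 553.6 -319.2] [ 535.5 -328.9]
  tape 128 [ 481.3 -303.9] [ 465.7 -314.1]
```

View pics/top5c.png

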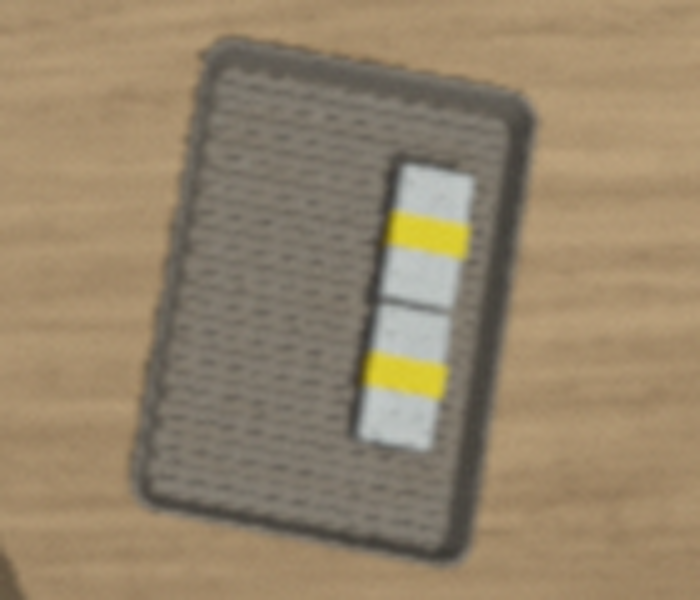

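View pics/scene5c.png

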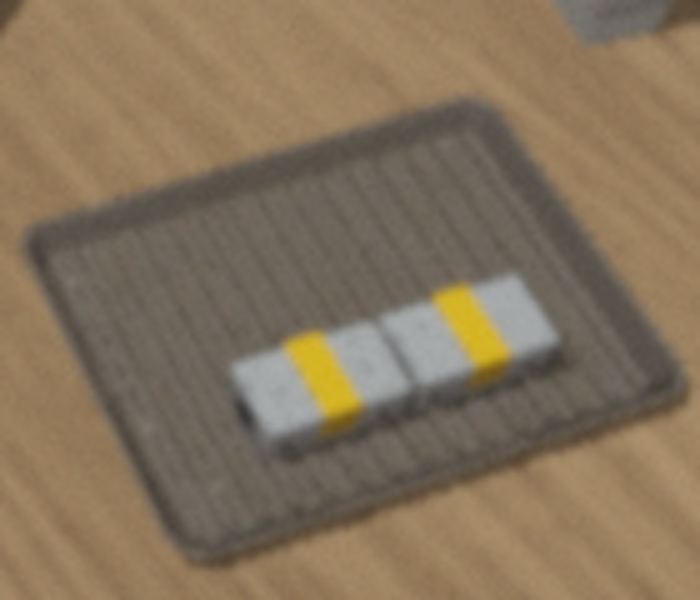

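The two steel cases are in one straight row, with joint centres in the crops at (415,305) top and (395,355) scene. Tape spacing is 73.9 mm in both views, so the gap is about 2 mm, which I'll accept. Next is the blue case.

Emit:
play_rows(
  rows=[
    [[1,-1,3],0,6],
    [[2,-2,6.5],0,6],
    [[2.6,-2.2,10],0,6],
    [[2.6,-2.2,12.5],0,6],
    [[2.6,-2.2,13.8],0,6],
    [[2.6,-2.2,14],0,6],
    [[2.6,-2.2,14],0,6],
    [[2.6,-2.2,14],0,6],
    [[2.6,-2.2,14],0,6],
  ],
)

```text
time: 16.67
ee_pos: [0.3675, 0.2945, 0.1093]
tcp_rot: [-80.5, 90.0, 10.7]
wrist_force: [0.2, -0.5, -1.0]
opening: 0.0601
```

```bash
python3 go.py 367 298.3 9 91.2
```

```text
t 16.67 pos [367.5 294.5 109.3] jaw 91.16 open 60.1 F [ 0.2 -0.5 -1. ] q [ 39.  -7. -15.  82.  -0.  38.] tilt [-1.e+00 -5.e-04  1.e-04]
shift cm [10.03  0.05  0.38] turn -0.0
```

Emit:
play_rows(
  rows=[
    [[2,0,0.1],0,6],
    [[4,0,0.1],0,6],
    [[6,0,0.1],0,6],
    [[8,0,0.1],0,6],
    [[9,0,0.1],0,6],
    [[9.7,0,0.1],0,6],
    [[10,0,0.1],0,6],
    [[10,0,0.1],0,6],
  ],
)

```text
time: 17.33
ee_pos: [0.3674, 0.2964, 0.009]
tcp_rot: [-60.1, 90.0, 31.1]
wrist_force: [0.1, 0.5, 0.1]
opening: 0.06
```

```bash
python3 go.py 367 298.3 9 91.2
```

```text
t 17.33 pos [367.4 296.4   9. ] jaw 91.2 open 60.0 F [0.1 0.5 0.1] q [ 39.  -4. -24.  70.  -0.  38.] tilt [-1.e+00 -1.e-04  1.e-04]
shift cm [0.   0.04 0.19] turn 0.0
```

Emit:
play_rows(
  rows=[
    [[0,0.04,0.15],0,5],
    [[0,0.04,0.15],0,4.5],
    [[0,0.04,0.15],0,3],
    [[0,0.04,0.15],0,3],
    [[0,0.04,0.15],0,3],
    [[0,0.04,0.15],0,3],
    [[0,0.04,0.15],0,3],
    [[0,0.04,0.15],0,3],
    [[0,0.04,0.15],0,3],
  ],
  squeeze=40,
)

```text
time: 18.08
ee_pos: [0.3674, 0.2987, 0.0099]
tcp_rot: [-49.9, 89.9, 41.3]
wrist_force: [-0.7, 0.4, 6.0]
opening: 0.0371
```

```bash
python3 go.py 410 -100 150 78
```

```text
t 18.08 pos [367.4 298.7   9.9] jaw 91.24 open 37.1 F [-0.7  0.4  6. ] q [ 39.  -4. -23.  70.   0.  38.] tilt [-1.     -0.0015  0.0012]
shift cm [-14.05  -3.42 -39.94] turn 13.2
```

Emit:
play_rows(
  rows=[
    [[-1,0,0],0,3],
    [[-3,0,0],0,3],
    [[-6,0,0],0,3],
    [[-9,0,0],0,3],
    [[-12,0,-1.5],1,3],
    [[-14,-0.5,-4],3,3],
    [[-14,-1,-8],5,3],
    [[-14,-1.5,-12],7,3],
    [[-14,-2,-16],9,3],
    [[-14,-2,-20],11,3],
    [[-14,-2.5,-24],13.2,3],
    [[-14,-3,-28],13.2,3],
  ],
)

```text
time: 19.08
ee_pos: [0.4024, 0.0171, 0.1497]
tcp_rot: [-74.6, 89.9, 3.3]
wrist_force: [1.6, 0.1, -0.2]
opening: 0.0372
```

```bash
python3 go.py 517.3 -308.7 110 78
```

```text
t 19.08 pos [402.4  17.1 149.7] jaw 77.93 open 37.2 F [ 1.6  0.1 -0.2] q [  2. -16. -18.  88.   0.  15.] tilt [-1.0e+00 -1.1e-03  3.0e-04]
shift cm [  3.98 -18.05 -29.45] turn -0.1
```

Emit:
play_rows(
  rows=[
    [[0,-1,-4],0,3],
    [[0,-3,-8],0,3],
    [[0,-5,-12],0,3],
    [[0,-8,-15],0,3],
    [[0,-11,-18],0,3],
    [[1,-14,-22],0,3],
    [[2,-16,-25.5],0,3],
    [[3,-17.5,-28],0,3],
    [[4,-18,-29.2],0,3],
    [[4,-18,-29.4],0,3],
    [[4,-18,-29.4],0,3],
    [[4,-18,-29.4],0,3],
  ],
)

```text
time: 20.08
ee_pos: [0.5178, -0.3056, 0.1094]
tcp_rot: [28.1, 90.0, 106.1]
wrist_force: [-0.2, 0.4, -0.4]
opening: 0.0372
```

```bash
python3 go.py 517.3 -308.7 50 78
```

```text
t 20.08 pos [ 517.8 -305.6  109.4] jaw 78.03 open 37.2 F [-0.2  0.4 -0.4] q [-31.  11.   4.  82.   0. -19.] tilt [-1.e+00  1.e-04  3.e-04]
shift cm [ 5.94 -0.02 -0.31] turn 0.0
```

Emit:
play_rows(
  rows=[
    [[1.5,0,-0.1],0,3],
    [[3,0,-0.1],0,3],
    [[4.5,0,-0.1],0,3],
    [[5.3,0,-0.1],0,3],
    [[5.7,0,-0.1],0,3],
    [[5.7,0,-0.1],0,3],
    [[5.7,0,-0.1],0,3],
    [[5.7,0,-0.1],0,3],
  ],
)

```text
time: 20.75
ee_pos: [0.5183, -0.3071, 0.0531]
tcp_rot: [-108.7, 89.9, -30.6]
wrist_force: [-0.7, -0.3, -0.3]
opening: 0.037
```

```bash
python3 go.py 517.3 -308.7 44 78
```

```text
t 20.75 pos [ 518.3 -307.1   53.1] jaw 78.05 open 37.0 F [-0.7 -0.3 -0.3] q [-31.  12.  -1.  76.   0. -19.] tilt [-1.0e+00 -1.6e-03 -5.0e-04]
shift cm [ 0.91  0.06 -0.17] turn 0.0
```

Emit:
play_rows(
  rows=[
    [[0.2,0.06,-0.12],0,3],
    [[0.4,0.06,-0.12],0,3],
    [[0.6,0.06,-0.12],0,3],
    [[0.7,0.06,-0.12],0,3],
    [[0.7,0.06,-0.12],0,3],
  ],
)

```text
time: 21.17
ee_pos: [0.5167, -0.3081, 0.0444]
tcp_rot: [74.1, 90.0, 152.1]
wrist_force: [-0.0, 0.1, -0.6]
opening: 0.0369
```

```bash
python3 go.py 517.3 -308.7 44 78
```

```text
t 21.17 pos [ 516.7 -308.1   44.4] jaw 78.02 open 36.9 F [-0.   0.1 -0.6] q [-31.  12.  -2.  75.  -0. -19.] tilt [-1.e+00  6.e-04  2.e-04]
shift cm [ 0.04 -0.07 -0.05] turn 0.0
```

Emit:
play_rows(
  rows=[
    [[0,-0.05,-0.05],0,3],
    [[0.05,-0.05,-0.05],0,3],
    [[0.05,-0.05,-0.05],0,3],
    [[0.1,-0.05,-0.05],0,3],
    [[0.1,-0.05,-0.05],0,3],
  ],
)

```text
time: 21.58
ee_pos: [0.5173, -0.3087, 0.0437]
tcp_rot: [41.0, 90.0, 119.0]
wrist_force: [-0.2, -0.2, -2.3]
opening: 0.0366
```

```bash
python3 go.py 517.3 -308.7 44 78
```

```text
t 21.58 pos [ 517.3 -308.7   43.7] jaw 78.03 open 36.6 F [-0.2 -0.2 -2.3] q [-31.  13.  -2.  75.   0. -19.] tilt [-1.  0.  0.]
shift cm [-0.03 -0.   -0.  ] turn 0.0
```

Emit:
play_rows(
  rows=[
    [[0.05,0,0],0,3],
    [[0.05,0,0],0,3],
    [[0.1,0,0],0,3],
    [[0.1,0,0],0,3],
  ],
)

```text
time: 21.92
ee_pos: [0.5173, -0.3087, 0.0436]
tcp_rot: [-107.5, 90.0, -29.5]
wrist_force: [-3.1, 1.8, 6.0]
opening: 0.0376
```

Contact. Releasing slowly and rising, then turning toward the bur block.

Emit:
play_rows(
  rows=[
    [[0,0,0],0,3.9],
    [[0,0,0],0,4.2],
    [[0,0,0],0,4.6],
    [[0,0,0],0,5],
    [[0,0,0],0,5.2],
    [[-1,0,0],0,5.2],
    [[-3,0,0],0,5.2],
    [[-6,0,0],0,5.2],
    [[-9,0,0],0,5.2],
    [[-12,0,0],0,5.2],
  ],
)

```text
time: 22.75
ee_pos: [0.517, -0.3086, 0.1649]
tcp_rot: [-107.1, 90.0, -29.0]
wrist_force: [0.9, 0.4, 0.8]
opening: 0.0521
```

```bash
python3 go.py 400 -50 170 168.5;python3 go.py 420 357 170 168.5
```

```text
t 22.75 pos [ 517.  -308.6  164.9] jaw 78.03 open 52.1 F [0.9 0.4 0.8] q [-31.  11.  10.  88.   0. -19.] tilt [-1.e+00 -2.e-04 -1.e-04]
shift cm [-0.52 16.81 22.87] turn 89.5
t 22.75 pos [ 517.  -308.6  164.9] jaw 78.03 open 52.1 F [0.9 0.4 0.8] q [-31.  11.  10.  88.   0. -19.] tilt [-1.e+00 -2.e-04 -1.e-04]
shift cm [-0.52 23.3  63.1 ] turn 89.5
```

Emit:
play_rows(
  rows=[
    [[0,2,2],-4,6],
    [[0,5,5],-10,6],
    [[0,8,8.5],-17,6],
    [[0,11,12],-24,6],
    [[0,13,15.5],-31,6],
    [[0,15,19],-38,6],
    [[0,17,22.5],-45,6],
    [[0,19,26],-52,6],
    [[0,20,30],-59,6],
    [[0,21,34],-66,6],
    [[0,22,38],-73,6],
    [[0,22.5,42],-80,6],
  ],
)

```text
time: 23.75
ee_pos: [0.3832, 0.1496, 0.1642]
tcp_rot: [-137.6, 89.9, 20.8]
wrist_force: [1.5, -1.2, 0.2]
opening: 0.0596
```

```bash
python3 go.py 430 330 150 168.5; sed -i 's/.034)*1000/.034)*1000/' trk.py; python3 - <<'E'
from meas import *
for cam in('top','scene'):
    p,D=bot.camera(cam); m=bot.camera_model(cam); tag='6';cv2.imwrite(f'pics/{cam}{tag}.png',p)
    u,v,_=proj(m,[.52,-.28,.05]); u0,u1,v0,v1=int(u)-70,int(u)+70,int(v)-60,int(v)+60
    P,ab=pts_above(p,D,m,u0,u1,v0,v1,.05,.09); print(cam,'blue',rect(m,ab,u0,v0,.062),np.median(P[...,2][ab]))
    hsv=cv2.cvtColor(p,cv2.COLOR_BGR2HSV)[v0:v1,u0:u1].astype(int);ye=((hsv[...,0]>15)&(hsv[...,0]<35)&(hsv[...,1]>140)&(hsv[...,2]>70)&ab)
    vs,us=np.nonzero(ye); print(len(us),(onz(m,us.mean()+u0,vs.mean()+v0,.062)*1000).round(1))
    cv2.imwrite(f'pics/{cam}{tag}c.png',cv2.resize(p[v0:v1,u0:u1],None,fx=5,fy=5,interpolation=cv2.INTER_CUBIC))
E
```

```text
t 23.75 pos [383.2 149.6 164.2] jaw 158.38 open 59.6 F [ 1.5 -1.2  0.2] q [ 21. -15. -16.  89.  -0. -47.] tilt [-1.     -0.0014 -0.0015]
shift cm [  1.44 -18.49   2.3 ] turn -10.1
top blue [ 516.2 -308.6   -8.1   74.6   44.1] 0.06214548773844886
105 [ 517.2 -309.    62. ]
scene blue [ 513.1 -310.2  -11.8   77.    45.2] 0.060681998674121496
135 [ 516.7 -311.5   62. ]
```

View pics/top6c.png

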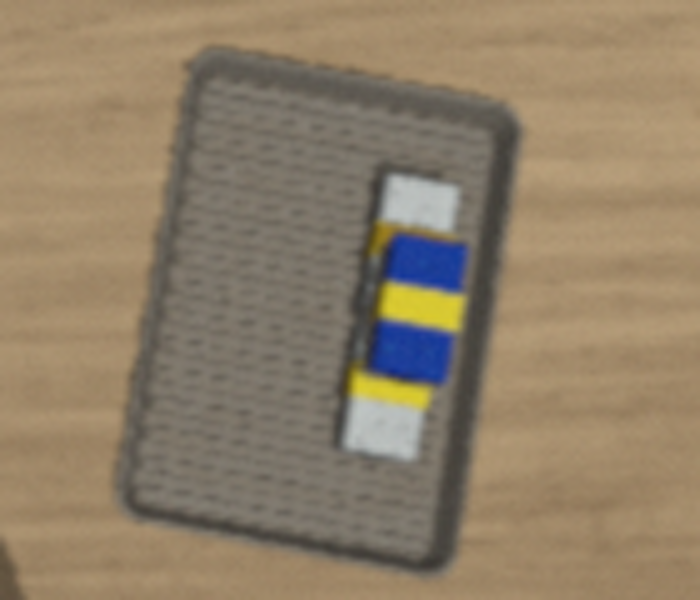

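View pics/scene6c.png

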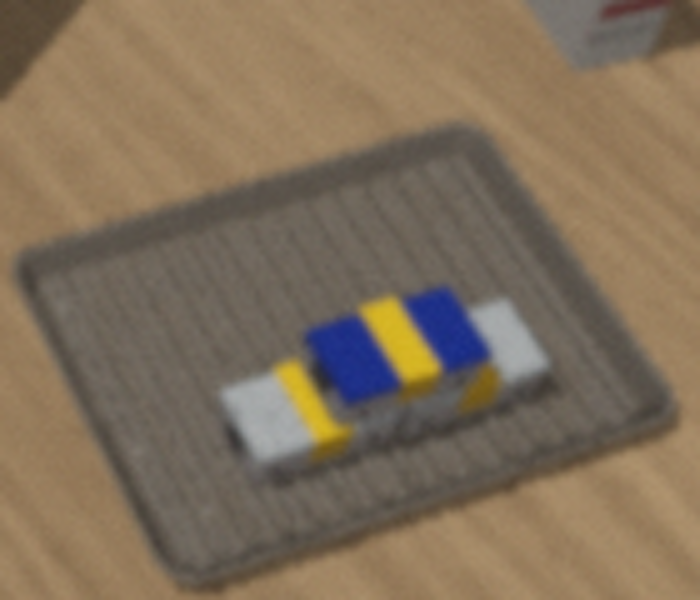

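The blue case lies flat across both lids, at about (420,310) in the top crop. Its tape centre (517.2, -309.0) is within 0.5 mm of the joint. Next, the bur block.

Emit:
play_rows(
  rows=[
    [[0,-3.5,1.5],-5,6],
    [[0,-7,2.5],-10.1,6],
    [[0,-10.5,2.5],-10.1,6],
    [[1,-14,2.4],-10.1,6],
    [[1.4,-17,2.3],-10.1,6],
    [[1.4,-18.5,2.3],-10.1,6],
    [[1.4,-18.5,2.3],-10.1,6],
    [[1.4,-18.5,2.3],-10.1,6],
    [[1.4,-18.5,2.3],-10.1,6],
  ],
)

```text
time: 24.6
ee_pos: [0.432, 0.327, 0.1493]
tcp_rot: [120.1, 90.0, -71.8]
wrist_force: [-0.4, -1.0, 0.1]
opening: 0.0603
```

```bash
python3 go.py 458.3 357 100 168.5
```

```text
t 24.6 pos [432.  327.  149.3] jaw 168.09 open 60.3 F [-0.4 -1.   0.1] q [ 37.   3.  -1.  86.  -0. -41.] tilt [-1.e+00  1.e-04 -1.e-04]
shift cm [ 4.93 -3.48 -1.95] turn -0.4
```

```bash
python3 go.py 461.4 371.7 110 168.5; python3 - <<'E'
from h import *
m=bot.camera_model('top')
for a,b in((108,133),(130,0)): print((onz(m,180+a/3.9,160+b/3.9,.004)*1000).round(1))
E
```

```text
t 24.6 pos [432.  327.  149.3] jaw 168.09 open 60.3 F [-0.4 -1.   0.1] q [ 37.   3.  -1.  86.  -0. -41.] tilt [-1.e+00  1.e-04 -1.e-04]
shift cm [ 3.93 -4.99 -1.95] turn -0.4
[496.4 355.1   4. ]
[588.5 342.    4. ]
```

```bash
python3 go.py 454.6 339.4 110 168.5
```

```text
t 24.6 pos [432.  327.  149.3] jaw 168.09 open 60.3 F [-0.4 -1.   0.1] q [ 37.   3.  -1.  86.  -0. -41.] tilt [-1.e+00  1.e-04 -1.e-04]
shift cm [ 3.93 -1.68 -1.95] turn -0.4
```

Emit:
play_rows(
  rows=[
    [[1,-0.8,-1],-0.4,5.2],
    [[2,-1.6,-1.9],-0.4,4.8],
    [[3,-1.6,-1.9],-0.4,4.8],
    [[3.9,-1.6,-1.9],-0.4,4.8],
    [[3.9,-1.6,-1.9],-0.4,4.8],
    [[3.9,-1.6,-1.9],-0.4,4.8],
    [[3.9,-1.6,-1.9],-0.4,4.8],
    [[3.9,-1.6,-1.9],-0.4,4.8],
  ],
)

```text
time: 25.27
ee_pos: [0.4539, 0.3395, 0.1107]
tcp_rot: [-130.8, 89.9, 37.7]
wrist_force: [-0.1, 0.1, 0.7]
opening: 0.0478
```

```bash
python3 go.py 454.6 339.4 40 168.5; python3 - <<'E'
from meas import *
p,D=bot.camera('scene'); cv2.imwrite('pics/s7.png',cv2.resize(p[60:180,200:340],None,fx=5,fy=5,interpolation=cv2.INTER_CUBIC))
p,D=bot.camera('top'); cv2.imwrite('pics/t7.png',cv2.resize(p[130:250,150:290],None,fx=5,fy=5,interpolation=cv2.INTER_CUBIC))
E
```

```text
t 25.27 pos [453.9 339.5 110.7] jaw 168.53 open 47.8 F [-0.1  0.1  0.7] q [ 37.   7.  -2.  82.   0. -42.] tilt [-1.e+00 -9.e-04 -8.e-04]
shift cm [ 7.07  0.01 -0.06] turn 0.0
```

View pics/s7.png

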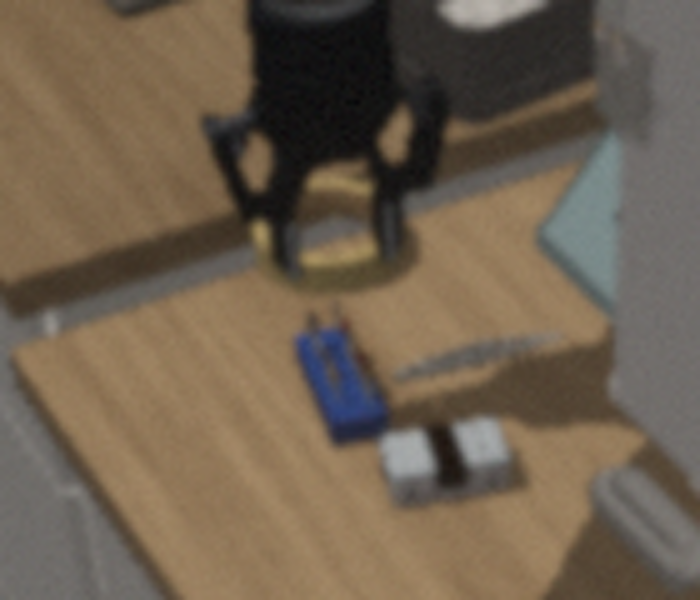

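View pics/t7.png

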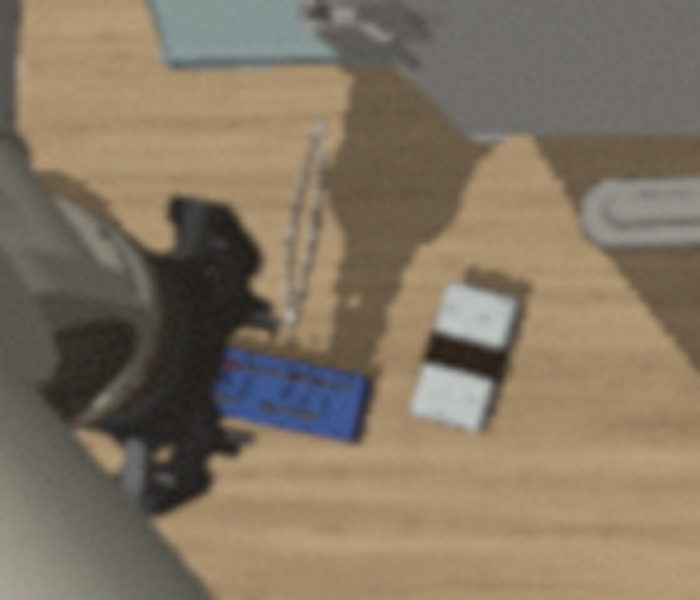

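Emit:
play_rows(
  rows=[
    [[2,0,-0.06],0,4.8],
    [[4,0,-0.06],0,4.8],
    [[5.5,0,-0.06],0,4.8],
    [[6.6,0,-0.06],0,4.8],
    [[7,0,-0.06],0,4.8],
    [[7,0,-0.06],0,4.8],
    [[7,0,-0.06],0,4.8],
  ],
)

```text
time: 25.95
ee_pos: [0.4548, 0.3396, 0.0406]
tcp_rot: [-131.6, 90.0, 37.0]
wrist_force: [0.6, 0.2, 0.7]
opening: 0.048
```

```bash
python3 go.py 454.6 339.4 5 168.5
```

```text
t 25.95 pos [454.8 339.6  40.6] jaw 168.53 open 48.0 F [0.6 0.2 0.7] q [ 37.   8.  -8.  74.   0. -42.] tilt [-1.e+00 -6.e-04 -5.e-04]
shift cm [3.56 0.03 0.02] turn 0.0
```

Emit:
play_rows(
  rows=[
    [[1,0,0],0,4.8],
    [[2,0,0],0,4.8],
    [[2.8,0,0],0,4.8],
    [[3.3,0,0],0,4.8],
    [[3.55,0,0],0,4.8],
    [[3.55,0,0],0,4.8],
    [[3.55,0,0],0,4.8],
  ],
)

```text
time: 26.53
ee_pos: [0.4545, 0.3394, 0.0043]
tcp_rot: [38.9, 90.0, -152.5]
wrist_force: [-0.1, 0.0, 0.6]
opening: 0.048
```

```bash
python3 go.py 454.6 339.4 5 168.5
```

```text
t 26.53 pos [454.5 339.4   4.3] jaw 168.53 open 48.0 F [-0.1  0.   0.6] q [ 37.   9. -11.  70.   0. -42.] tilt [-1.e+00  1.e-04  1.e-04]
shift cm [-0.07 -0.   -0.01] turn 0.0
```

Emit:
play_rows(
  rows=[
    [[0,0,0],0,4.2],
    [[0,0,0],0,3.8],
    [[0,0,0],0,3],
    [[0,0,0],0,3],
    [[0,0,0],0,3],
    [[0,0,0],0,3],
    [[0,0,0],0,3],
  ],
  squeeze=40,
)

```text
time: 27.12
ee_pos: [0.4549, 0.3397, 0.005]
tcp_rot: [-131.3, 89.9, 37.3]
wrist_force: [-0.9, -0.1, 5.5]
opening: 0.035
```

```bash
python3 go.py 405 -100 160 78
```

```text
t 27.12 pos [454.9 339.7   5. ] jaw 168.53 open 35.0 F [-0.9 -0.1  5.5] q [ 37.   9. -11.  70.   0. -42.] tilt [-1.e+00 -8.e-04 -7.e-04]
shift cm [-15.54  44.07  -3.87] turn -89.5
```

Emit:
play_rows(
  rows=[
    [[-1,0,0],0,3],
    [[-3,0,0],0,3],
    [[-6,0,0],0,3],
    [[-9,0,1],0,3],
    [[-12,0,3],0,3],
    [[-14.5,1,5],4,3],
    [[-15.5,3,7],9,3],
    [[-15.5,6,8],15,3],
    [[-15.5,9,8],21,3],
    [[-15.5,13,8],27,3],
    [[-15.5,17,7],33,3],
    [[-15.5,21,6],39,3],
  ],
)

```text
time: 28.12
ee_pos: [0.3529, 0.1442, 0.1597]
tcp_rot: [-117.4, 90.0, 11.9]
wrist_force: [1.6, -1.3, -0.7]
opening: 0.0351
```

```bash
python3 go.py 410 -80 160 78; python3 - <<'E'
from meas import *
p,D=bot.camera('scene'); cv2.imwrite('pics/s8.png',p)
E
```

```text
t 28.12 pos [352.9 144.2 159.7] jaw 129.35 open 35.1 F [ 1.6 -1.3 -0.7] q [ 22. -19. -20.  90.  -0. -17.] tilt [-1.e+00 -5.e-04 -3.e-04]
shift cm [ -0.03   9.8  -20.96] turn 51.4
```

View pics/s8.png

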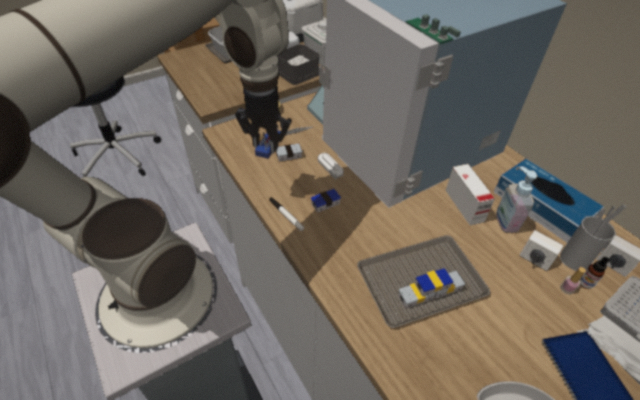

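The block is held under the gripper at (262,148), and the stack in the tray is unchanged at (433,285).

Emit:
play_rows(
  rows=[
    [[0,1.5,-3],6,3],
    [[0,3,-6],12,3],
    [[0,4.5,-9.5],18,3],
    [[0,6,-13],24,3],
    [[0,8,-16.5],30,3],
    [[0,9.5,-20],36,3],
    [[0,11,-23.5],42,3],
    [[0,12,-27],48,3],
    [[0,12,-29],51.4,3],
    [[0,12,-29],51.4,3],
  ],
)

```text
time: 29.0
ee_pos: [0.4471, -0.1575, 0.1589]
tcp_rot: [153.6, 90.0, -128.7]
wrist_force: [-0.6, -0.0, -1.7]
opening: 0.0349
```

```bash
python3 go.py 514.2 -236.1 130 78
```

```text
t 29.0 pos [ 447.1 -157.5  158.9] jaw 77.72 open 34.9 F [-0.6 -0.  -1.7] q [-19.  -6.  -9.  87.  -0.  -7.] tilt [-1.e+00  2.e-04 -5.e-04]
shift cm [ 2.89 -8.23 -6.25] turn -0.3
```

Emit:
play_rows(
  rows=[
    [[0,-2,-1.5],0,3],
    [[1,-4.5,-3.5],-0.2,3],
    [[2,-6.5,-5],-0.2,3],
    [[2.8,-7.8,-6],-0.2,3],
    [[2.8,-8.2,-6.2],-0.2,3],
    [[2.8,-8.2,-6.2],-0.2,3],
    [[2.8,-8.2,-6.2],-0.2,3],
    [[2.8,-8.2,-6.2],-0.2,3],
  ],
)

```text
time: 29.67
ee_pos: [0.5132, -0.2312, 0.1323]
tcp_rot: [-88.8, 90.0, -10.4]
wrist_force: [0.3, -0.3, -2.0]
opening: 0.0349
```

```bash
python3 go.py 514.2 -236.1 40 78; python3 - <<'E'
from meas import *
for cam in('top','scene'):
    m=bot.camera_model(cam);p,D=bot.camera(cam);u,v,_=proj(m,[.52,-.26,.1]);u=int(u);v=int(v)
    cv2.imwrite(f'pics/{cam}9.png',cv2.resize(p[v-55:v+55,u-65:u+65],None,fx=5,fy=5,interpolation=cv2.INTER_CUBIC))
E
```

```text
t 29.67 pos [ 513.2 -231.2  132.3] jaw 78.38 open 34.9 F [ 0.3 -0.3 -2. ] q [-24.   6.   0.  84.   0. -13.] tilt [-1.e+00 -6.e-04  0.e+00]
shift cm [ 9.23 -0.19 -0.46] turn 0.4
```

View pics/scene9.png

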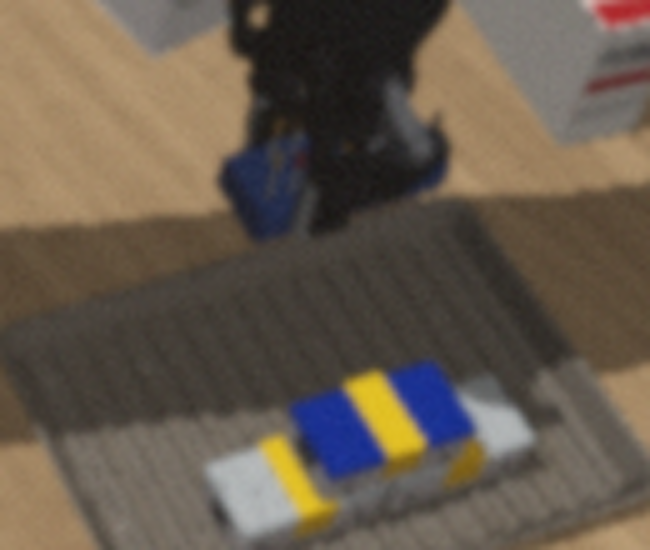

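View pics/top9.png

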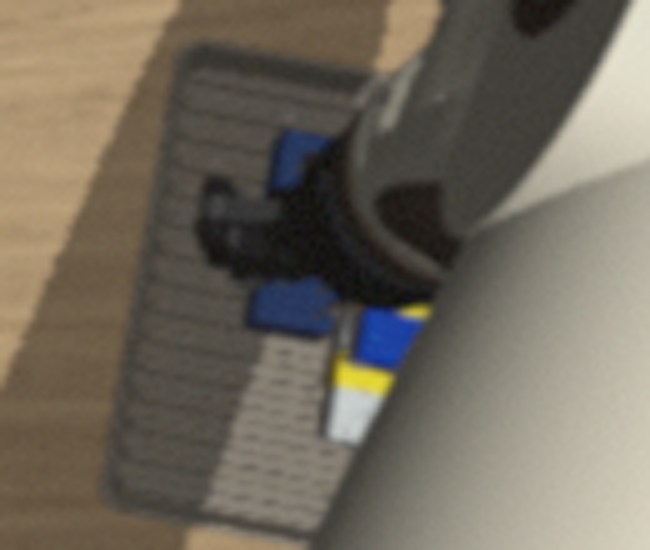

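Emit:
play_rows(
  rows=[
    [[2,-0.1,-0.2],0.2,3],
    [[4,-0.1,-0.2],0.3,3],
    [[6,-0.1,-0.2],0.3,3],
    [[8,-0.1,-0.2],0.3,3],
    [[9,-0.1,-0.2],0.3,3],
    [[9.5,-0.1,-0.2],0.3,3],
    [[9.5,-0.1,-0.2],0.3,3],
    [[9.5,-0.1,-0.2],0.3,3],
  ],
)

```text
time: 30.43
ee_pos: [0.5144, -0.2343, 0.0374]
tcp_rot: [-101.4, 89.9, -23.4]
wrist_force: [0.7, 0.1, -1.3]
opening: 0.0348
```

```bash
python3 go.py 514.2 -236.1 14 78
```

```text
t 30.43 pos [ 514.4 -234.3   37.4] jaw 78.04 open 34.8 F [ 0.7  0.1 -1.3] q [-24.   8.  -8.  74.   0. -13.] tilt [-1.0e+00 -1.1e-03 -2.0e-04]
shift cm [ 2.34 -0.01 -0.18] turn 0.0
```

Emit:
play_rows(
  rows=[
    [[0.8,0,-0.15],0,3],
    [[1.5,0,-0.15],0,3],
    [[2,0,-0.15],0,3],
    [[2.3,0,-0.15],0,3],
    [[2.4,0,-0.15],0,3],
    [[2.4,0,-0.15],0,3],
  ],
)

```text
time: 30.93
ee_pos: [0.5136, -0.2356, 0.0119]
tcp_rot: [80.2, 90.0, 158.2]
wrist_force: [0.1, -0.4, -1.0]
opening: 0.0351
```

```bash
python3 go.py 514.2 -236.1 11 78; python3 - <<'E'
from meas import *
for cam in('scene',):
    m=bot.camera_model(cam);p,D=bot.camera(cam);u,v,_=proj(m,[.52,-.26,.03]);u=int(u);v=int(v)
    cv2.imwrite(f'pics/{cam}10.png',cv2.resize(p[v-55:v+55,u-65:u+65],None,fx=5,fy=5,interpolation=cv2.INTER_CUBIC))
E
```

```text
t 30.93 pos [ 513.6 -235.6   11.9] jaw 78.03 open 35.1 F [ 0.1 -0.4 -1. ] q [-25.   9. -10.  71.  -0. -13.] tilt [-1.e+00  6.e-04  1.e-04]
shift cm [ 0.09 -0.07 -0.03] turn 0.0
```

View pics/scene10.png

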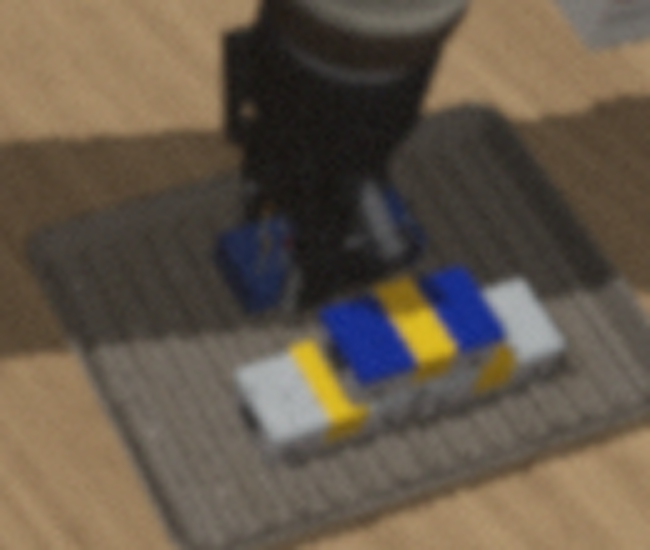

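The block is almost down inside the tray, with its near end at (250,265), clear of the stack. Seating it gently.

Emit:
play_rows(
  rows=[
    [[0.05,0,0],0,3],
    [[0.1,0,0],0,3],
    [[0.1,0,0],0,3],
    [[0.15,0,0],0,3],
    [[0.15,0,0],0,3],
  ],
)

```text
time: 31.4
ee_pos: [0.5138, -0.2357, 0.0108]
tcp_rot: [-112.8, 90.0, -34.8]
wrist_force: [-0.3, -0.4, -0.4]
opening: 0.0349
```

Emit:
play_rows(
  rows=[
    [[0.05,0,0],0,3],
    [[0.1,0,0],0,3],
    [[0.1,0,0],0,3],
    [[0.1,0,0],0,3],
  ],
)

```text
time: 31.73
ee_pos: [0.5138, -0.2357, 0.0106]
tcp_rot: [-103.3, 90.0, -25.3]
wrist_force: [-2.2, 2.5, 5.5]
opening: 0.0351
```

Seated. Releasing and rising.

Emit:
play_rows(
  rows=[
    [[0,0,0],0,3.8],
    [[0,0,0],0,4.2],
    [[0,0,0],0,4.6],
    [[0,0,0],0,4.8],
    [[0,0,0],0,4.8],
    [[-1,0,0],0,4.8],
    [[-3,0,0],0,4.8],
    [[-6,0,0],0,4.8],
    [[-9,0,0],0,4.8],
    [[-12,0,0],0,4.8],
    [[-15,1,1],0,4.8],
    [[-16,4,3],0,4.8],
  ],
)

```text
time: 32.73
ee_pos: [0.4833, -0.1997, 0.1744]
tcp_rot: [-103.2, 89.6, -25.2]
wrist_force: [0.9, 1.2, 1.0]
opening: 0.0482
```

Emit:
play_rows(
  rows=[
    [[0,2,3],0,4.8],
    [[0,5,7],0,4.8],
    [[0,8,11],0,4.8],
    [[0,10,15],0,4.8],
    [[0,12,19],0,4.8],
    [[0,12,21],0,4.8],
    [[0,12,22],0,4.8],
    [[0,12,22],0,4.8],
    [[0,12,22],0,4.8],
  ],
)

```text
time: 33.48
ee_pos: [0.4092, 0.0424, 0.1704]
tcp_rot: [-97.9, 90.0, -19.7]
wrist_force: [0.6, -0.4, -0.2]
opening: 0.0479
```

```bash
python3 - <<'E'
from meas import *
print(bot.get_obs()['ee_pos'])
for cam in('top','scene'):
    p,D=bot.camera(cam); m=bot.camera_model(cam); tag='11';cv2.imwrite(f'pics/{cam}{tag}.png',p)
    u,v,_=proj(m,[.52,-.28,.05]); u0,u1,v0,v1=int(u)-70,int(u)+70,int(v)-60,int(v)+60
    P,ab=pts_above(p,D,m,u0,u1,v0,v1,.05,.09); 
    hsv=cv2.cvtColor(p,cv2.COLOR_BGR2HSV)[v0:v1,u0:u1].astype(int);ye=((hsv[...,0]>15)&(hsv[...,0]<35)&(hsv[...,1]>140)&(hsv[...,2]>70)&ab)
    vs,us=np.nonzero(ye); print(cam,len(us),(onz(m,us.mean()+u0,vs.mean()+v0,.062)*1000).round(1))
    cv2.imwrite(f'pics/{cam}{tag}c.png',cv2.resize(p[v0:v1,u0:u1],None,fx=5,fy=5,interpolation=cv2.INTER_CUBIC))
E
```

```text
[0.4091563  0.04238382 0.17041877]
top 105 [ 515.9 -312.7   62. ]
scene 133 [ 516.  -314.6   62. ]
```

View pics/top11c.png

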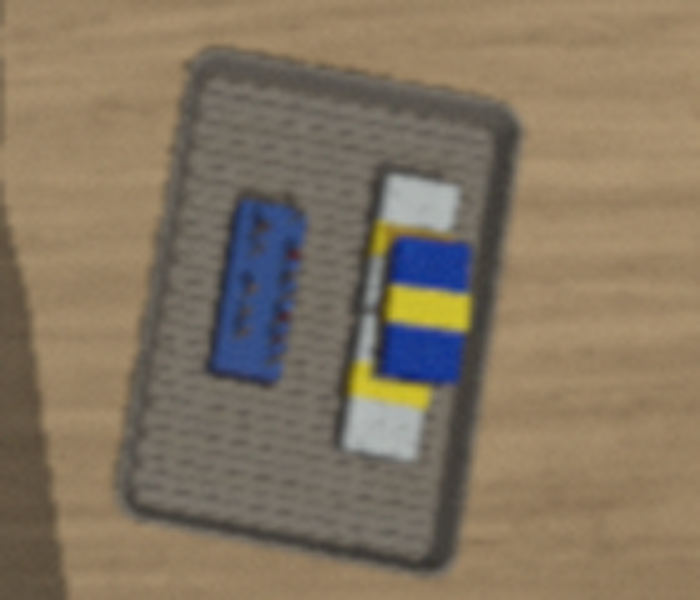

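View pics/scene11c.png

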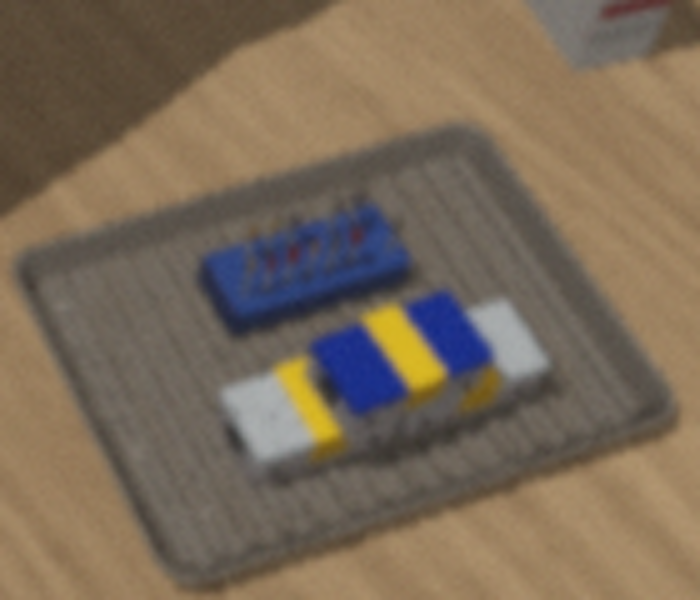

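View pics/top11.png

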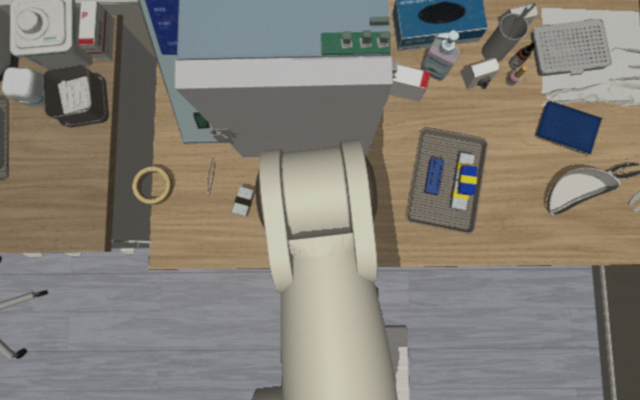

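The bur block stands upright at (255,290) in the crop. However, the gripper's knuckles nudged the blue case about 4 mm sideways when the block was lowered beside it. There is plenty of time, so I'll re-grip the blue case and centre it again.

```bash
cat > blue.py <<'E'
import sys
from meas import *
def meas(p,m):
    u,v,_=proj(m,[.517,-.309,.062]); u0,u1,v0,v1=int(u)-25,int(u)+26,int(v)-28,int(v)+28
    h=cv2.cvtColor(p,cv2.COLOR_BGR2HSV)[v0:v1,u0:u1].astype(int)
    bl=((h[...,0]>100)&(h[...,0]<135)&(h[...,1]>150))
    n,L,st,ce=cv2.connectedComponentsWithStats(bl.astype(np.uint8))
    ks=sorted(range(1,n),key=lambda i:-st[i,4])[:2]
    a=[onz(m,ce[k,0]+u0,ce[k,1]+v0,.062)[:2]*1000 for k in ks]
    a.sort(key=lambda q:-q[0]); d=a[0]-a[1]
    return [st[k,4] for k in ks],np.mean(a,0).round(1),np.degrees(np.arctan2(d[1],d[0])).round(1),np.linalg.norm(d).round(1)
for t in sys.argv[1:]:
    for cam in('top','scene'):
        print(t,cam,meas(cv2.imread(f'pics/{cam}{t}.png'),bot.camera_model(cam)))
E
python3 blue.py 6 11; python3 go.py 516 -312.7 150 79
```

```text
6 top ([np.int32(140), np.int32(122)], array([ 516.3, -308.2]), np.float64(-12.5), np.float64(46.3))
6 scene ([np.int32(166), np.int32(123)], array([ 516.1, -310.4]), np.float64(-11.7), np.float64(46.9))
11 top ([np.int32(143), np.int32(123)], array([ 515.5, -311.8]), np.float64(-8.2), np.float64(46.0))
11 scene ([np.int32(165), np.int32(122)], array([ 515.3, -313.6]), np.float64(-7.6), np.float64(46.9))
t 33.58 pos [409.2  41.2 170.1] jaw 77.99 open 48.0 F [0.  0.8 0.9] q [  6. -15. -15.  90.  -0.  18.] tilt [-1.e+00 -1.e-04 -3.e-04]
shift cm [  2.02 -17.81 -32.4 ] turn -1.0
```

Emit:
play_rows(
  rows=[
    [[0,-0.5,-2],0,4.8],
    [[0,-1,-5],-2,4.8],
    [[0,-2.5,-9],-4.2,4.8],
    [[0,-5,-13],-4.2,4.8],
    [[0,-8,-17],-4.2,4.8],
    [[0,-11,-21],-4.2,4.8],
    [[0,-14,-25],-4.2,4.8],
    [[1,-16.5,-28.5],-4.2,4.8],
    [[2,-17.5,-31],-4.2,4.8],
    [[2,-17.8,-32.3],-4.2,4.8],
    [[2,-17.8,-32.3],-4.2,4.8],
    [[2,-17.8,-32.3],-4.2,4.8],
  ],
)

```text
time: 34.58
ee_pos: [0.5149, -0.3138, 0.1483]
tcp_rot: [69.5, 89.8, 151.5]
wrist_force: [-0.4, 0.9, -0.4]
opening: 0.0482
```

Emit:
play_rows(
  rows=[
    [[1,0,0],0,4.8],
    [[2,0,0],0,4.8],
    [[2.5,0,0],0,4.8],
    [[2.5,0,0],0,4.8],
    [[2.5,0,0],0,4.8],
  ],
)

```text
time: 35.0
ee_pos: [0.516, -0.31, 0.1246]
tcp_rot: [66.7, 90.0, 149.0]
wrist_force: [0.5, 0.1, 1.1]
opening: 0.048
```

```bash
python3 go.py 516.4 -312.2 75 82.2
```

```text
t 35.0 pos [ 516.  -310.   124.6] jaw 82.28 open 48.0 F [0.5 0.1 1.1] q [-31.  11.   5.  84.   0. -23.] tilt [-1.e+00  5.e-04  2.e-04]
shift cm [ 4.96 -0.07 -0.21] turn 0.1
```

Emit:
play_rows(
  rows=[
    [[1.5,-0.05,-0.1],0,4.8],
    [[3,-0.05,-0.15],0,4.8],
    [[4,-0.05,-0.15],0,4.8],
    [[4.8,-0.05,-0.15],0,4.8],
    [[4.9,-0.05,-0.15],0,4.8],
    [[4.9,-0.05,-0.15],0,4.8],
    [[4.9,-0.05,-0.15],0,4.8],
    [[4.9,-0.05,-0.15],0,4.8],
  ],
)

```text
time: 35.67
ee_pos: [0.5169, -0.3126, 0.0767]
tcp_rot: [-113.9, 89.9, -31.7]
wrist_force: [-0.1, 0.2, -0.1]
opening: 0.0479
```

```bash
python3 go.py 516.4 -312.2 45 82.2
```

```text
t 35.67 pos [ 516.9 -312.6   76.7] jaw 82.23 open 47.9 F [-0.1  0.2 -0.1] q [-31.  12.   1.  79.  -0. -23.] tilt [-1.0e+00 -1.2e-03 -5.0e-04]
shift cm [3.17 0.06 0.03] turn 0.0
```

Emit:
play_rows(
  rows=[
    [[1,0.05,0],0,4.8],
    [[2,0.05,0],0,4.8],
    [[2.7,0.05,0],0,4.8],
    [[3,0.05,0],0,4.8],
    [[3.1,0.05,0],0,4.8],
    [[3.1,0.05,0],0,4.8],
  ],
)

```text
time: 36.17
ee_pos: [0.5158, -0.3122, 0.0443]
tcp_rot: [67.9, 90.0, 150.1]
wrist_force: [0.2, 0.3, 0.6]
opening: 0.0481
```

```bash
python3 go.py 516.4 -312.2 45 82.2; python3 - <<'E'
from meas import *
for cam in('scene',):
    m=bot.camera_model(cam);p,D=bot.camera(cam);u,v,_=proj(m,[.52,-.29,.03]);u=int(u);v=int(v)
    cv2.imwrite(f'pics/{cam}12.png',cv2.resize(p[v-55:v+55,u-65:u+65],None,fx=5,fy=5,interpolation=cv2.INTER_CUBIC))
E
```

```text
t 36.17 pos [ 515.8 -312.2   44.3] jaw 82.23 open 48.1 F [0.2 0.3 0.6] q [-31.  13.  -2.  75.  -0. -23.] tilt [-1.e+00  8.e-04  3.e-04]
shift cm [-0.07 -0.06  0.01] turn 0.0
```

View pics/scene12.png

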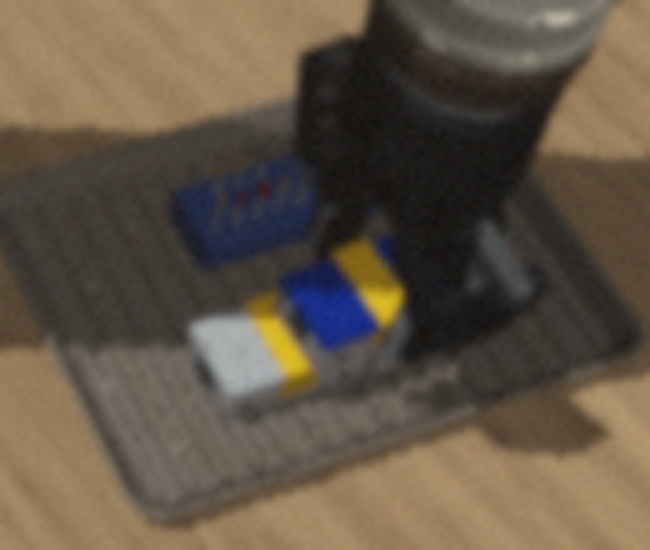

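The jaws straddle the blue case at (345,290), and the block is clear. Closing.

Emit:
play_rows(
  rows=[
    [[0,-0.05,0],0,4.4],
    [[0,-0.05,0],0,4.1],
    [[0,-0.05,0],0,3.9],
    [[0,-0.05,0],0,3],
    [[0,-0.05,0],0,3],
    [[0,-0.05,0],0,3],
    [[0,-0.05,0],0,3],
  ],
  squeeze=30,
)

```text
time: 36.8
ee_pos: [0.5168, -0.3126, 0.0454]
tcp_rot: [-114.2, 89.9, -32.0]
wrist_force: [0.4, -0.2, 5.3]
opening: 0.0372
```

Emit:
play_rows(
  rows=[
    [[-0.3,0,0],0,3],
    [[-0.6,0,0],0,3],
    [[-1,0,0],2,3],
    [[-1,0,0],4.2,3],
    [[-1,0,0],4.2,3],
    [[-1,0,0],4.2,3],
  ],
)

```text
time: 37.3
ee_pos: [0.5164, -0.3123, 0.0546]
tcp_rot: [71.9, 90.0, 150.0]
wrist_force: [-0.2, 0.2, -1.1]
opening: 0.0374
```

```bash
python3 go.py 517.3 -308.7 55 78
```

```text
t 37.3 pos [ 516.4 -312.3   54.6] jaw 78.1 open 37.4 F [-0.2  0.2 -1.1] q [-31.  12.  -1.  77.  -0. -19.] tilt [-1.e+00  5.e-04  2.e-04]
shift cm [-0.04 -0.02  0.37] turn 0.1
```

Emit:
play_rows(
  rows=[
    [[0,0,0.2],0,3],
    [[0,0,0.35],0.1,3],
    [[0.3,0,0.35],0.1,3],
    [[0.6,0,0.35],0.1,3],
    [[0.8,0,0.35],0.1,3],
    [[0.8,0,0.35],0.1,3],
    [[0.8,0,0.35],0.1,3],
  ],
)

```text
time: 37.88
ee_pos: [0.5171, -0.3089, 0.0465]
tcp_rot: [68.9, 90.0, 146.8]
wrist_force: [0.1, 0.1, -0.8]
opening: 0.0374
```

```bash
python3 go.py 517.3 -308.7 45 78
```

```text
t 37.88 pos [ 517.1 -308.9   46.5] jaw 77.93 open 37.4 F [ 0.1  0.1 -0.8] q [-31.  13.  -2.  76.   0. -19.] tilt [-1.e+00  5.e-04  2.e-04]
shift cm [ 0.15 -0.02  0.02] turn -0.1
```

Emit:
play_rows(
  rows=[
    [[0.05,0,0],0,3],
    [[0.1,0,0],0,3],
    [[0.15,0,0],0,3],
    [[0.15,0,0],0,3],
    [[0.15,0,0],0,3],
  ],
)

```text
time: 38.3
ee_pos: [0.5173, -0.309, 0.0454]
tcp_rot: [-106.7, 90.0, -28.7]
wrist_force: [-0.6, -0.6, 0.1]
opening: 0.0371
```

Emit:
play_rows(
  rows=[
    [[0.05,0,0],0,3],
    [[0.1,0,0],0,3],
    [[0.1,0,0],0,3],
  ],
)

```text
time: 38.55
ee_pos: [0.5173, -0.309, 0.0453]
tcp_rot: [-113.1, 90.0, -35.2]
wrist_force: [-3.2, 1.6, 6.3]
opening: 0.0371
```

Emit:
play_rows(
  rows=[
    [[0,0,0],0,3.9],
    [[0,0,0],0,4.2],
    [[0,0,0],0,4.5],
    [[0,0,0],0,4.8],
    [[0,0,0],0,4.8],
    [[-1,0,0],0,4.8],
    [[-3,0,0],0,4.8],
    [[-6,0,0],0,4.8],
    [[-9,0,0],0,4.8],
    [[-12,0,0],0,4.8],
    [[-15,1,1],0,4.8],
    [[-16,4,3],0,4.8],
  ],
)

```text
time: 39.55
ee_pos: [0.4867, -0.2729, 0.2086]
tcp_rot: [-108.2, 89.7, -30.3]
wrist_force: [0.7, -0.4, 1.5]
opening: 0.0481
```

Emit:
play_rows(
  rows=[
    [[0,3,3],0,4.8],
    [[0,7,6],0,4.8],
    [[0,11,9],0,4.8],
    [[0,14,12],0,4.8],
    [[0,16,14],0,4.8],
    [[0,16,14],0,4.8],
    [[0,16,14],0,4.8],
    [[0,16,14],0,4.8],
  ],
)

```text
time: 40.22
ee_pos: [0.3577, -0.101, 0.2052]
tcp_rot: [-99.2, 89.9, -21.2]
wrist_force: [-0.1, 0.1, 0.4]
opening: 0.0478
```

```bash
python3 - <<'E'
from meas import *
print(bot.get_obs()['ee_pos'])
for cam in('top','scene'):
    p,D=bot.camera(cam); m=bot.camera_model(cam); tag='13';cv2.imwrite(f'pics/{cam}{tag}.png',p)
    u,v,_=proj(m,[.52,-.28,.05]); u0,u1,v0,v1=int(u)-70,int(u)+70,int(v)-60,int(v)+60
    P,ab=pts_above(p,D,m,u0,u1,v0,v1,.05,.09); 
    hsv=cv2.cvtColor(p,cv2.COLOR_BGR2HSV)[v0:v1,u0:u1].astype(int);ye=((hsv[...,0]>15)&(hsv[...,0]<35)&(hsv[...,1]>140)&(hsv[...,2]>70)&ab)
    vs,us=np.nonzero(ye); print(cam,len(us),(onz(m,us.mean()+u0,vs.mean()+v0,.062)*1000).round(1))
    cv2.imwrite(f'pics/{cam}{tag}c.png',cv2.resize(p[v0:v1,u0:u1],None,fx=5,fy=5,interpolation=cv2.INTER_CUBIC))
E
python3 blue.py 6 13
```

```text
[ 0.3576702  -0.10102257  0.20516933]
top 104 [ 516.7 -308.6   62. ]
scene 130 [ 516.5 -311.2   62. ]
6 top ([np.int32(140), np.int32(122)], array([ 516.3, -308.2]), np.float64(-12.5), np.float64(46.3))
6 scene ([np.int32(166), np.int32(123)], array([ 516.1, -310.4]), np.float64(-11.7), np.float64(46.9))
13 top ([np.int32(118), np.int32(57)], array([ 519.5, -309.6]), np.float64(-12.0), np.float64(39.1))
13 scene ([np.int32(169), np.int32(126)], array([ 515.6, -310.8]), np.float64(-12.7), np.float64(46.8))
```

View pics/top13c.png

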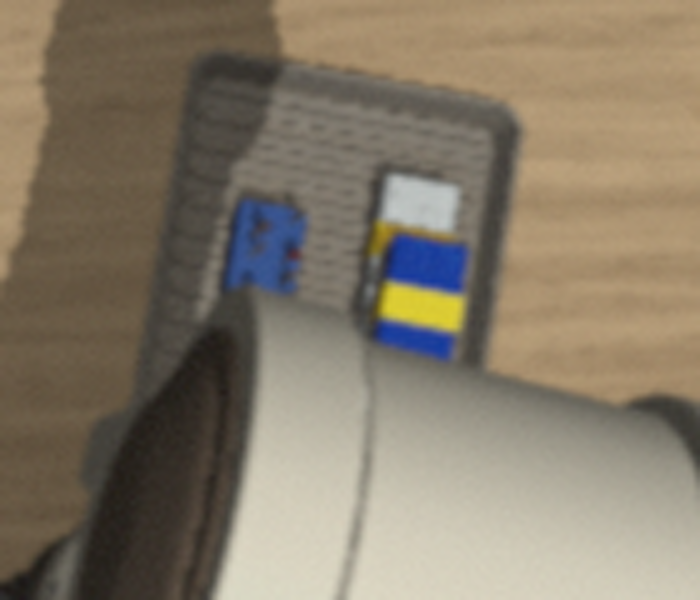

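View pics/scene13c.png

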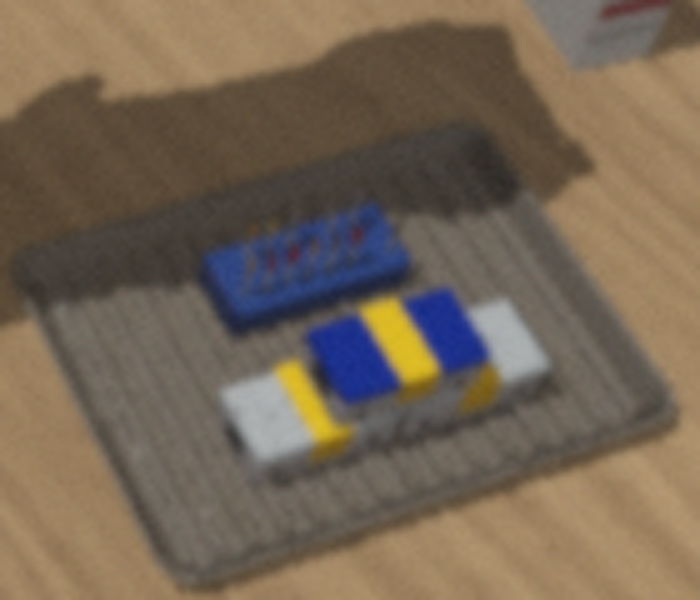

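View pics/scene13.png

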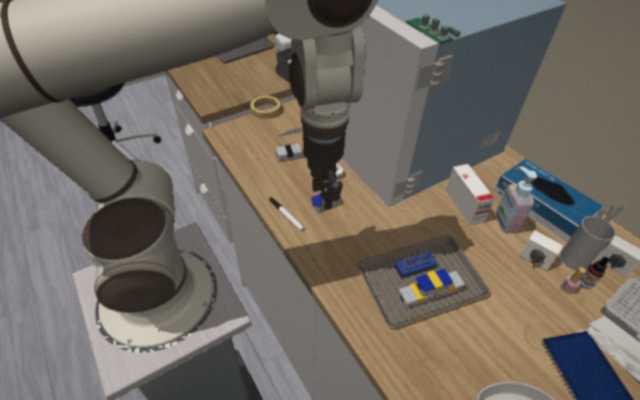

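The blue case is back on the joint, at (400,345) in the crop. The tape centre is (516.7, -308.6) against the joint's (517.3, -308.7). The gripper is clear, so I'm handing in.

Emit:
play_rows(
  rows=[
    [[0,0,0],0,4.8],
    [[0,0,0],0,4.8],
    [[0,0,0],0,4.8],
    [[0,0,0],0,4.8],
  ],
)

```text
time: 40.65
ee_pos: [0.3573, -0.1013, 0.204]
tcp_rot: [87.1, 90.0, 165.0]
wrist_force: [0.7, 0.7, -0.7]
opening: 0.0482
```

```bash
python3 -c "
from workcell import bot
print(bot.get_obs()['time'],bot.get_obs()['wrist_force'].round(1)); print(bot.job_done())"
```

```text
40.65 [ 0.7  0.7 -0.7]
the job is handed in; nothing more can be done
None
```

The load is made up and handed in at 40.7 s, with the gripper well clear of everything.

- **Steel cases:** the two with yellow tape lie flat end to end in the tray. Tape spacing measured 73.9 mm in both views, so the gap is about 2 mm. I did not re-measure this after the blue case was re-seated, but the last scene picture shows no visible change.
- **Blue case:** it lies on top of both. In the last top view its tape centre is about 1 mm from the joint, and its angle is about -12°, in line with the row.
- **Bur block:** it stands upright on the tray floor beside the row.
- **Left alone:** I gripped none of the brown-taped cases or the nail brush. They looked in place where visible, but the arm partly hid the brush and the brown-taped blue case in the last pictures. I made no final numeric check on them.

- **Correction made:** when I lowered the bur block, the gripper's knuckles pushed the blue case about 4 mm sideways and turned it about 4°. I re-gripped it, lifted it 1 cm, and set it back centred.
- **Checks that disagreed:** the scene camera reads y about 2.5 mm more negative than the top camera. It did so for the case positions throughout, so I take it as calibration error. In the last top picture the arm covered part of the blue lid, so that view's lid-centre and angle readings were unreliable. I relied on the tape centre and the scene view instead.

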